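# Push a wagon into the drying cabinet and shut its raised flap with a hook pole

### The job

Put the wagon away to dry without touching it or the cabinet's flap with the gripper: take the hook pole from its cradle, push the wagon on the loading deck with it until the wagon is fully inside the cabinet, then put the hook's prong through the ring eye on the raised flap and swing the flap gently down until it is fully shut, prong still in the eye. Unhook the pole, lay it back in its cradle the way it lay, and leave the loose things round about where they are.

Things in the scene. Friction and masses are not known exactly. Their poses are not given: they have to be found in the camera images.
- cabinet: Plywood drying cabinet, fixed. Origin under the middle of the mouth, 80 mm below the deck (0 to 25 mm above the worktop); +x runs into the cabinet, +y across it (parallel to the flap's hinge), z up. Outside: x 0 to 165 mm, y +-53, top at z 198. The mouth is 90 mm wide, from z 80 to 190; the back wall's inner face is at x 152. The flap's hinge is a level line along y at x -4, z 195 mm.
- cabinet_mouth (a point): Middle of the mouth's lower edge, on the loading deck: a level board on legs, 74 mm wide, top at the cabinet's z 80 mm, from its x -150 to 0, that goes on at the same height as the floor inside. Two guide strips 6 mm high, 42 mm apart (y +-21 to +-27), keep the wagon straight; they are interrupted from x -35 to 8.
- flap (a joint): Flap angle, rad: 0 = shut, hanging before the mouth; grows as it opens outward (cabinet -x) and up; starts 1.35 to 1.85 (about level), stop at 1.95. Aluminium, 104 mm wide, 110 long, 4 thick; a friction hinge holds it at any angle, about 1 N at the eye moves it. At angle a the eye lies from the hinge at x = -0.0205 cos a - 0.082 sin a, z = 0.0205 sin a - 0.082 cos a, y = 0 (m, cabinet axes).
- eye (a point): Centre of the steel ring eye on the flap's outer face, 82 mm from the hinge, 18.5 mm off the face. Hole 28 mm across, wire 5 mm; its axis is parallel to the hinge (cabinet y), so a prong enters sideways along y and turns freely in it. Flap open: it stands on top of the flap, 0.2 to 0.25 m above the worktop; shut: at the cabinet's z 113 mm, 24.5 mm before the cabinet's front.
- pole: Hook pole, 90 g, 289 mm long, loose, lying level in its cradle. Origin in the middle of the wooden handle (130 mm along x, 18 mm wide, 22 mm high); +x towards the hook, z up as it lies. A rod 8 mm thick runs on from the handle and at x 220 mm bends square into a prong pointing to the pole's +y. Grip the handle near its middle across its 18 mm. Most of the weight is in the handle.
- prong (a point): Point on the prong, at x 220, y 18, z 0 mm of the pole. The prong is 8 mm thick, from y 0 to 34, with an 11 mm ball at its end. With the pole's axes parallel to the cabinet's, the prong is parallel to the eye's axis and points to the cabinet's +y.
- cradle: Fixed wooden cradle, base 44 mm wide, 12 high. Origin on the worktop; the pole lies with its axes parallel to the cradle's, its origin 53 mm above the cradle's origin (within 8 mm along x at the start). Two forks 12 mm thick, open at the top: at x -56 (gap 28 mm, floor z 42, holds the handle's rear end) and x 125 (gap 20, floor z 49, holds the rod); cheeks end 27 mm above the floors.
- wagon: The one wagon on the loading deck: rail wagon with a green tube, 130 mm long (its x, along the deck), 35 mm wide, 48 mm high, about 90 g; it slides on the deck. Origin in the middle of its underside. Higher than 13 mm above its underside the body is only 112 mm long. Similar wagons on the tracks are not meant.
- glue_bottle: Bystander, loose: white glue bottle with a nozzle, 33x33x84 mm, standing. Origin in the middle of its underside.
- paint_tin: Bystander, loose: small paint tin, 33 mm wide, 28 mm high. Origin in the middle of its underside.
- track_rubber: Bystander, loose: brown abrasive cleaning block, 24x60x18 mm. Origin in the middle of its underside.
- pliers: Bystander, loose: flat-nose pliers lying flat, 41x137x10 mm. Origin in the middle of its underside.
- screwdriver: Bystander, loose: small screwdriver, 14x142x15 mm. Origin in the middle of its underside.
- spare_car: Bystander, loose: silver model car, 56x21x15 mm. Origin in the middle of its underside.

How it is judged:
By the outcome, as a careful person would: the job done as asked, in the order asked, and still so for the second after the job is handed in, with the robot touching nothing.
It also fails if it takes over 59 s, if anything falls off the work surface, if the arm or the gripper's body presses on something with over 40 N, if the wrist force passes 120 N, or if a joint passes its speed limit or range.

### The arm

A 6-joint arm with a two-finger parallel gripper is mounted at the origin on a cart in front of the work surface, level with it; the furniture and walls round the work are solid. World frame = base frame: x ahead of the robot, y to its left, z up, the work surface at z = 0. Lengths are in m, angles in rad, forces in N, time in s.
With the tool pointing down it reaches from about 0.3 to 0.775 m from the base axis. Payload 14.6 kg.
Tool frame: the origin (TCP) lies at the very end of the fingers, on their centre line; the grasp point (between the pads) lies 19 mm behind it; z points along the fingers, y is the line along which they close (so a half turn about z gives the same grasp; the last joint's range is limited). The gripper opens to 94 mm and grips with 3 to 60 N. Pads are 16 mm wide; open, the fingers measure 119 mm over their backs; the gripper's body (75 mm by 177 mm) begins 78 mm behind the grasp point.
Start: joints at [1.11, 0.3, 1.521, -0, 1.321, -0.067], TCP at [0.211, 0.508, 0.177] pointing down, gripper open.
Joint ranges: [-3.03, 3.03], [-0.79, 2.21], [0.23, 2.52], [-1.04, 4.18], [0, 3.07], [-2.55, 2.55]. Speed limits (rad/s): [2.22, 2.22, 2.57, 3.14, 3.14, 3.14].

### API

Orientations are given as [roll, pitch, yaw] about the fixed x, y, z axes, in that order (R = Rz(yaw) Ry(pitch) Rx(roll)).
In Python, from station import * gives the robot as it stands.
- The arm moves only by the tool jog_arm, never from a script. Its argument "rows" is a list of rows, each a list of 3 entries, a list of its own where there are three numbers: the shift along the tool's x, y, z in m, then the turn about the tool's z in degrees, then the finger opening in m, from 0 to 0.094. A call has 1 to 12 rows; each row shifts and turns the commanded pose from where the row before left it, along the tool's axes as they then stand; what a row does not reach is not made up. A row lasts 1/12 s, in which the tool goes at most 41.7 mm and 7.16 degrees, less where a joint would pass 70% of its speed; a pose out of reach is approached as far as the arm can. A call is refused whole if a number of a shift passes 0.0417 or a number of a turn 7.16, either way. A call with a gripper value outside its range is refused whole. The fingers move at their own pace and stop on an object; "squeeze" is the grip in N (left out, the last holds). Time passes only in rows, so rows that do not move let the fingers close. It gives the time, the measured TCP pose, the force, the opening and the grip force at its end, in the units of the state.
- get_obs(): the state, without advancing time (a new reading comes with each control period).
- camera(name): name is "scene" or "top"; returns a dict with "image" (400x640x3 uint8, red, green, blue), "range_z" (400x640 float32, m along the optical axis (not along the pixel's ray), 0 where there is no reading), "K" (3x3 intrinsics, pixels), "k1" (the pictures are not rectified: a ray, as slopes to the right and down, at radius r is drawn at 1 + k1 r^2 times it, then the intrinsics apply), "world_from_camera" (4x4, takes a point from camera to world coordinates). Camera axes: x right, y up, looking along -z (the intrinsics and any distortion apply to the point x, -y, -z); pixel columns grow to the right and rows downward; lengths in m; the calibration is good to about 2 mm. A picture is of the moment at which its call begins.
- hand_in(): hands the job in; it is judged then, once.
Trained networks look in a picture, given as the dict that the camera call returned (one of the last four; its "shot" number tells which), for a name from the list of things; names that differ only in an ending like _2 or _b are one class to them, and where a whole thing is asked for, a point or a joint stands for the part that bears it (a point fixed in the world has none). Each returns a list of dicts, best first, with "p" (0 to 1); they miss things now and then, are a little off and sometimes report something else, mostly with a low value. They report only what shows in the picture. A call takes as long as a camera call.
- search_frame(label, picture): "at" ([column, row] as shares, 0 to 1, of the picture: columns of its width, rows of its height, amid what is visible of it).
- spot_point(label, picture): "at" ([column, row] as shares, 0 to 1, of the picture: columns of its width, rows of its height: a listed point, or the origin of a listed thing).
The state is a dict: "time_s": time; "qpos": joint angles; "joint_vel": joint speeds; "tau": joint torques, N m; "ee_pos": TCP position; "eef_rot": TCP orientation; "force": force on the tool from outside, world axes, zero at the start; "moment": the same for the moment, N m; "grip_width": finger opening in m; "grip_force": force on a finger pad.
Only numpy, scipy, OpenCV 4.12 (cv2) and the standard library are available. Lean on these libraries where they do the work, as an engineer would, in place of code of your own. Each camera call takes 0.05 s, during which the arm holds its last target. There are 200 camera calls.

## Working session

There is one attempt and no reset: what is moved stays moved. The work goes in short steps, Python scripts to look and compute and a tool call to move; the robot and the scene stay as the last step left them, time stands still between calls to the robot, and variables do not carry over. Pictures are saved under pics/ and viewed, at most 10 in all, crops included, and the job is handed in when it is done.

Besides the shell and the picture viewer there is one more tool, called after ">>>" by a JSON object that holds its "op" and its "data", one argument or row to a line. jog_arm: Moves the arm, as the interface text tells. Its arguments: {"type":"object","properties":{"rows":{"type":"array","items":{"type":"array"}},"squeeze":{"type":"number"}},"required":["rows"]}

```bash
ls; mkdir -p pics; cat > h.py <<'E'
from station import *
import numpy as np, cv2
from scipy.spatial.transform import Rotation as Rn
def ray(cam,at):
    """slopes for share coords"""
    K=np.array(cam["K"]);u=np.array([at[0]*640,at[1]*400])
    d=np.array([(u[0]-K[0,2])/K[0,0],(u[1]-K[1,2])/K[1,1]]);s=d.copy()
    for _ in range(30): s=d/(1+cam["k1"]*(s@s))
    return s
def onz(cam,at,z):
    T=np.array(cam["world_from_camera"]);s=ray(cam,at)
    d=T[:3,:3]@np.array([s[0],-s[1],-1]);o=T[:3,3]
    return o+d*(z-o[2])/d[2]
def depth(cam,at,r=1):
    T=np.array(cam["world_from_camera"]);s=ray(cam,at)
    c,q=int(at[0]*640),int(at[1]*400);p=cam["range_z"][max(0,q-r):q+r+1,max(0,c-r):c+r+1];p=p[p>0]
    if len(p)==0:return np.full(3,np.nan)
    return T[:3,3]+T[:3,:3]@np.array([s[0],-s[1],-1])*np.median(p)
def proj(cam,P):
    T=np.linalg.inv(np.array(cam["world_from_camera"]));p=T[:3,:3]@np.array(P)+T[:3,3]
    s=np.array([p[0],-p[1]])/-p[2];s=s*(1+cam["k1"]*(s@s));K=np.array(cam["K"])
    return np.array([s[0]*K[0,0]+K[0,2],s[1]*K[1,1]+K[1,2]])
def cloud(cam):
    K=np.array(cam["K"]);T=np.array(cam["world_from_camera"])
    v,u=np.mgrid[0:400,0:640];d=np.stack([(u+.5-K[0,2])/K[0,0],(v+.5-K[1,2])/K[1,1]],-1);s=d.copy()
    for _ in range(20): s=d/(1+cam["k1"]*(s**2).sum(-1,keepdims=True))
    z=cam["range_z"];c=np.stack([s[...,0]*z,-s[...,1]*z,-z],-1)
    w=c@T[:3,:3].T+T[:3,3];w[z==0]=np.nan
    return w
def save(cam,n,crop=None,k=1):
    im=cam["image"][...,::-1]
    if crop: im=im[crop[1]:crop[3],crop[0]:crop[2]]
    cv2.imwrite("pics/"+n,cv2.resize(im,None,fx=k,fy=k,interpolation=cv2.INTER_CUBIC))
E
cat > a.py <<'E'
from h import *
np.set_printoptions(precision=4,suppress=True)
for n in ["scene","top"]:
    c=camera(n);save(c,n+"0.png",k=1.25)
    print(n,np.array(c["world_from_camera"])[:3].round(3).tolist(),c["k1"],np.array(c["K"]).round(1).tolist())
    np.savez(n+"0.npz",**{k:np.array(v) for k,v in c.items()})
    for l in ["cabinet","cabinet_mouth","eye","pole","prong","cradle","wagon","flap"]:
        for d in spot_point(l,c)[:2]:
            print(l,"pt",round(d["p"],2),(np.array(d["at"])*[640,400]).round(1),depth(c,d["at"]))
E
python3 a.py
```

```text
pics
scene [[0.661, 0.505, -0.554, 0.055], [-0.75, 0.426, -0.506, -0.457], [-0.02, 0.751, 0.661, 0.729]] -0.035620590407792564 [[374.4, 0.0, 317.7], [0.0, 374.4, 192.6], [0.0, 0.0, 1.0]]
cabinet pt 0.57 [276.4 195. ] [0.5659 0.169  0.0209]
cabinet_mouth pt 0.38 [235.6 226.2] [0.4201 0.178  0.0028]
cabinet_mouth pt 0.16 [286.5 183.3] [0.5483 0.1009 0.1123]
eye pt 0.67 [296.5 152.1] [0.557  0.065  0.2217]
eye pt 0.63 [303.1 260.4] [ 0.421  -0.0735  0.0629]
pole pt 0.66 [304.9 261.8] [ 0.4216 -0.0782  0.0612]
prong pt 0.77 [234.9 224.3] [0.3975 0.1399 0.0537]
prong pt 0.41 [291.9 150.5] [0.5736 0.0981 0.2025]
cradle pt 0.76 [305.2 271.1] [ 0.4291 -0.0694  0.0117]
wagon pt 0.58 [287.8 183.1] [0.5481 0.0957 0.116 ]Traceback (most recent call last):
  File "a.py", line 8, in <module>
    for d in spot_point(l,c)[:2]:
             ~~~~~~~~~~^^^^^
ValueError: it knows: cabinet, cabinet_mouth, cradle, eye, glue_bottle, paint_tin, pliers, pole, prong, screwdriver, spare_car, track_rubber, wagon
```

```bash
sed -i 's/,"flap"\]/]/' a.py; sed -i 's/"prong","cradle","wagon"/"prong","cradle","wagon","glue_bottle","paint_tin","pliers","screwdriver","track_rubber","spare_car"/' a.py; python3 a.py
```

```text
scene [[0.661, 0.505, -0.554, 0.055], [-0.75, 0.426, -0.506, -0.457], [-0.02, 0.751, 0.661, 0.729]] -0.035620590407792564 [[374.4, 0.0, 317.7], [0.0, 374.4, 192.6], [0.0, 0.0, 1.0]]
cabinet pt 0.61 [274.  195.8] [0.5373 0.1447 0.0514]
cabinet_mouth pt 0.94 [271.6 173.8] [0.5617 0.173  0.0986]
eye pt 0.59 [293.1 153.7] [0.5678 0.0885 0.2005]
eye pt 0.59 [305.7 273.9] [ 0.4251 -0.0747  0.0099]
pole pt 0.75 [303.4 260.2] [ 0.4217 -0.0738  0.0631]
prong pt 0.65 [231.7 225.1] [0.3896 0.1422 0.0557]
cradle pt 0.91 [304.3 270.2] [ 0.43   -0.0657  0.0111]
cradle pt 0.66 [408.  270.1] [ 0.5971 -0.2471 -0.0012]
wagon pt 0.93 [287.2 184.5] [0.5469 0.0973 0.1113]
wagon pt 0.54 [356.7 309.8] [ 0.4287 -0.2208  0.007 ]
paint_tin pt 0.73 [359.8 309.5] [ 0.4311 -0.227   0.0116]
paint_tin pt 0.51 [337.4 248.3] [ 0.5229 -0.0901  0.0253]
pliers pt 0.61 [300.  171.2] [0.7045 0.2086 0.0038]
screwdriver pt 0.58 [408.6 272. ] [ 0.5931 -0.2511 -0.001 ]
track_rubber pt 0.51 [353.5 260.6] [ 0.5247 -0.1383  0.0156]
spare_car pt 0.66 [360.2 311.1] [ 0.4297 -0.2293  0.0096]
top [[-0.014, 0.981, -0.194, 0.241], [-
[... 432 characters left out ...]
235.2] [ 0.4259 -0.0654  0.0611]
pole pt 0.64 [338. 235.] [ 0.4265 -0.0655  0.0612]
prong pt 0.65 [265.5 247.6] [0.3938 0.1458 0.0537]
prong pt 0.65 [336.2 236.2] [ 0.4227 -0.0601  0.0645]
cradle pt 0.73 [338.  239.6] [ 0.4184 -0.0669  0.0149]
wagon pt 0.56 [281.7 190.3] [0.5316 0.0878 0.2023]
glue_bottle pt 0.43 [395.4 156.9] [ 0.6584 -0.2418  0.0613]
paint_tin pt 0.6 [343.  199.2] [ 0.5385 -0.0841  0.0287]
pliers pt 0.5 [242.4 148.7] [0.7096 0.2247 0.0003]
screwdriver pt 0.53 [398.6 182.4] [ 0.5938 -0.2575  0.0011]
screwdriver pt 0.26 [337.1 236.2] [ 0.4227 -0.0627  0.0636]
track_rubber pt 0.66 [357.1 198.4] [ 0.5424 -0.1275  0.0178]
spare_car pt 0.5 [390.6 233. ] [ 0.436  -0.2245  0.0146]
```

View pics/scene0.png

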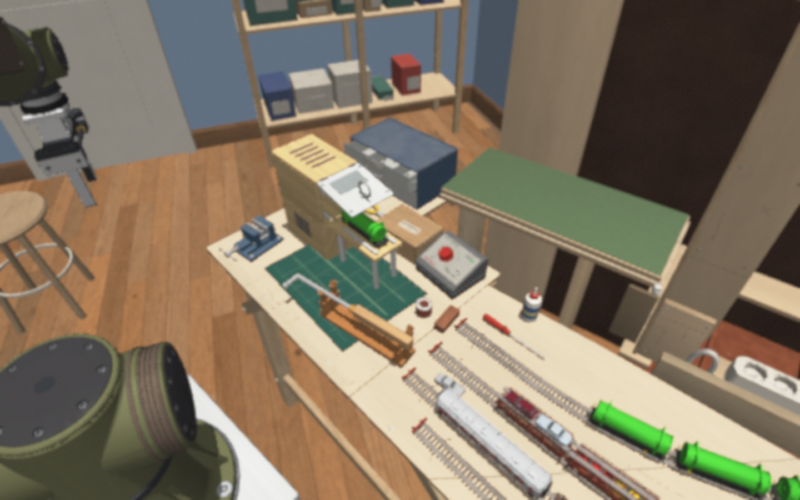

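View pics/top0.png

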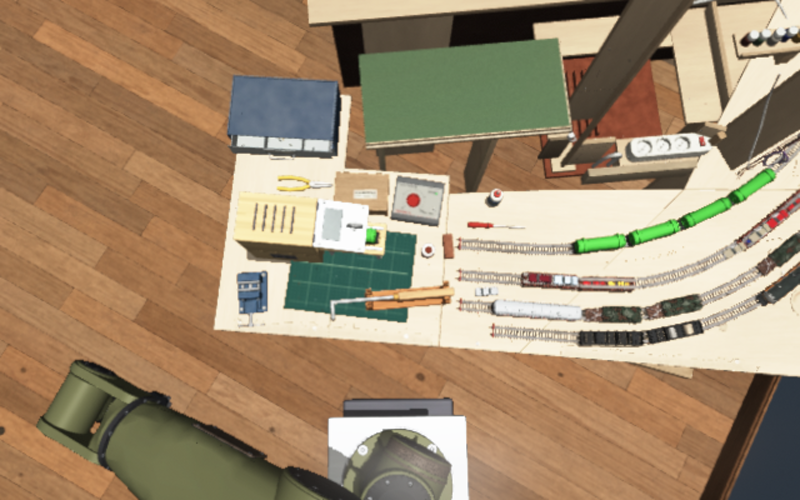

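The scene view shows the cabinet around (360,200 px) with the flap raised, the ring eye at about (365,190), the green wagon under it, and the pole in its cradle from (290,280) to (410,350). The top view agrees: the cabinet mouth faces world −y, the hook is at (333,305) and points towards the robot. Next I'll fit exact poses from the depth data.

```bash
cat > fit.py <<'E'
from h import *
np.set_printoptions(precision=4,suppress=True)
o=get_obs();print(np.array(o["ee_pos"]),np.array(o["eef_rot"]),o["grip_width"])
for n in ["top","scene"]:
    c=dict(np.load(n+"0.npz"));c["k1"]=float(c["k1"])
    w=cloud(c);im=c["image"].astype(int);P=w.reshape(-1,3);C=im.reshape(-1,3)
    def box(m,name,e=0):
        q=P[m];
        if len(q)<8: print(n,name,len(q));return
        zz=np.median(q[:,2]);r=cv2.minAreaRect(q[:,:2].astype(np.float32))
        print(n,name,len(q),"z",zz,"ctr",np.array(r[0]),"size",np.array(r[1]),"ang",round(r[2],2),"mean",q.mean(0))
    x,y,z=P.T
    roi=(x>.45)&(x<.66)&(y>.0)&(y<.4)
    sat=C.max(1)-C.min(1)
    box(roi&(z>.19)&(z<.235)&(y>.15)&(sat>50),"roof")
    m=roi&(z>.15)&(z<.24)&(y>.0)&(y<.18)&(sat<30)
    box(m,"flap")
    q=P[m];A=np.c_[q[:,:2],np.ones(len(q))]
    for _ in range(5):
        s=np.linalg.lstsq(A,q[:,2],rcond=None)[0];k=abs(A@s-q[:,2])<.008;q=q[k];A=A[k]
    print("flap plane",s,len(q))
    e=m&(z>np.c_[x,y,np.ones(len(x))]@s+.012);box(e,"eye>")
    pm=(x>.35)&(x<.5)&(y>-.18)&(y<.18)
    box(pm&(z>.0575)&(z<.07)&(y<0),"handle")
    box(pm&(z>.045)&(z<.06)&(y>0.02),"rod")
    box(roi&(y<.16)&(z>.07)&(z<.112)&(x>.48),"deck")
    g=(C[:,1]>C[:,0]+60)&(C[:,1]>C[:,2]+60)
    box(roi&g&(z>.06)&(z<.16),"wagon")
    for nm,a in dict(box=(.6,.72,-.02,.1),ctrl=(.58,.75,-.12,-.01),tin=(.5,.57,-.11,-.06)).items():
        mm=(x>a[0])&(x<a[1])&(y>a[2])&(y<a[3])&(z>.02)&(z<.19);q=P[mm]
        if len(q):print(nm,"zmax",np.percentile(q[:,2],98),q.min(0),q.max(0))
E
python3 fit.py
```

```text
[0.211  0.5079 0.1766] [-3.1415  0.      2.7478] 0.09376013261628219
top roof 2317 z 0.21776077671472627 ctr [0.5729 0.2495] size [0.1698 0.1074] ang 84.39 mean [0.5708 0.2487 0.2177]
top flap 1565 z 0.20682030150209796 ctr [0.559  0.1114] size [0.1113 0.1044] ang 83.27 mean [0.5579 0.1112 0.2066]
flap plane [0.0191 0.2124 0.1718] 1510
top eye> 29 z 0.23348632413067927 ctr [0.5555 0.08  ] size [0.0358 0.0061] ang 82.09 mean [0.5545 0.0788 0.2318]
top handle 300 z 0.06385184783494102 ctr [ 0.4333 -0.0705] size [0.1389 0.0471] ang 85.69 mean [ 0.4266 -0.0768  0.0639]
top rod 152 z 0.05520654620942622 ctr [0.4092 0.0855] size [0.0413 0.132 ] ang 14.45 mean [0.4099 0.0929 0.0546]
top deck 350 z 0.10081027327870196 ctr [0.5555 0.0871] size [0.14   0.0743] ang 84.93 mean [0.5436 0.0506 0.1011]
top wagon 76 z 0.1436170724210305 ctr [0.5502 0.0492] size [0.0201 0.0286] ang 87.5 mean [0.5496 0.0497 0.1431]
box zmax 0.06641670560791929 [ 0.6061 -0.0192  0.0201] [0.7199 0.099  0.1882]
ctrl zmax 0.06978476237495557 [ 0.5966 -0.1197  0.0201] [ 0.7144 -0.01    0.074 ]
tin zmax 0.03311223857859605 
[... 449 characters left out ...]
le 478 z 0.06291490678872075 ctr [ 0.4353 -0.0703] size [0.1382 0.0501] ang 85.58 mean [ 0.4271 -0.0811  0.0628]
scene rod 250 z 0.05485288846901676 ctr [0.4082 0.0859] size [0.043  0.1323] ang 16.06 mean [0.4101 0.0859 0.054 ]
scene deck 800 z 0.09948406013131766 ctr [0.5557 0.0883] size [0.142  0.0758] ang 85.31 mean [0.5406 0.0722 0.1   ]
scene wagon 237 z 0.13974431993171355 ctr [0.547  0.0737] size [0.0306 0.0739] ang 8.99 mean [0.5479 0.0628 0.1376]
box zmax 0.06152875462439875 [ 0.6145 -0.0198  0.0203] [0.7198 0.1    0.0665]
ctrl zmax 0.06750860242508067 [ 0.5961 -0.1199  0.0201] [ 0.713  -0.0101  0.0719]
tin zmax 0.02902161739035327 [ 0.5212 -0.0994  0.0201] [ 0.5552 -0.0673  0.0299]
```

```bash
cat > pole.py <<'E'
from h import *
np.set_printoptions(precision=4,suppress=True)
for n in ["top","scene"]:
    c=dict(np.load(n+"0.npz"));c["k1"]=float(c["k1"]);P=cloud(c).reshape(-1,3);x,y,z=P.T
    pm=(x>.36)&(x<.48)
    for lo in np.arange(-.15,.17,.02):
        m=pm&(y>lo)&(y<=lo+.02)&(z>.05)&(z<.09)
        if m.sum()>2:
            q=P[m];print(n,round(lo+.01,2),m.sum(),"x",np.percentile(q[:,0],[5,50,95]),"z",np.percentile(q[:,2],[10,50,98]),end=" ")
            t=q[q[:,2]>np.percentile(q[:,2],98)-.004];print("topx",t[:,0].mean())
E
python3 pole.py
python3 - <<'E'
from h import *
c=dict(np.load("top0.npz"));save(c,"topcrop.png",(225,140,385,270),5)
E
```

```text
top -0.14 23 x [0.4238 0.4295 0.4387] z [0.0605 0.0638 0.0693] topx 0.42799530440240063
top -0.12 86 x [0.4086 0.4298 0.453 ] z [0.0581 0.0645 0.073 ] topx 0.43756088013333105
top -0.1 43 x [0.4198 0.4276 0.4361] z [0.06   0.0647 0.07  ] topx 0.4288709431167125
top -0.08 41 x [0.4189 0.4272 0.4359] z [0.0597 0.0642 0.0707] topx 0.4283785814667014
top -0.06 47 x [0.4172 0.4253 0.4339] z [0.0567 0.0631 0.0704] topx 0.4245218459350563
top -0.04 46 x [0.4163 0.4247 0.433 ] z [0.0585 0.0626 0.0683] topx 0.42483030863655646
top -0.02 46 x [0.4143 0.4226 0.4312] z [0.0575 0.0628 0.0695] topx 0.4226208859126332
top -0.0 28 x [0.4151 0.4205 0.4266] z [0.0542 0.0581 0.0661] topx 0.4211875904524669
top 0.02 18 x [0.418  0.4206 0.4241] z [0.0509 0.0561 0.0616] topx 0.42057566124700774
top 0.04 21 x [0.4152 0.4179 0.4215] z [0.0536 0.0577 0.0632] topx 0.4182060193406344
top 0.06 57 x [0.3983 0.4184 0.4365] z [0.0531 0.0647 0.0801] topx 0.417582412101314
top 0.08 22 x [0.4131 0.416  0.4193] z [0.0528 0.0563 0.063 ] topx 0.4164925974371867
top 0.1 16 x [0.4106 0.4138 0.4166] z [0.0531 0.0564 0.0638
[... 830 characters left out ...]
-0.0 31 x [0.4157 0.4202 0.428 ] z [0.0535 0.0571 0.0613] topx 0.42191643566962944
scene 0.02 25 x [0.4169 0.4191 0.4223] z [0.0524 0.0556 0.0583] topx 0.4200071070379535
scene 0.04 23 x [0.4153 0.4182 0.4214] z [0.0519 0.0553 0.058 ] topx 0.418859668490685
scene 0.06 115 x [0.3989 0.4181 0.4356] z [0.053  0.0613 0.0769] topx 0.41620580978114546
scene 0.08 19 x [0.4128 0.4148 0.4192] z [0.0537 0.0557 0.0581] topx 0.41511281669006334
scene 0.1 20 x [0.4113 0.4135 0.417 ] z [0.0529 0.0554 0.0569] topx 0.4141646208917524
scene 0.12 22 x [0.4092 0.4116 0.4163] z [0.0526 0.0558 0.0584] topx 0.4122517565551755
scene 0.14 63 x [0.3741 0.3955 0.4127] z [0.0525 0.0551 0.058 ] topx 0.39614816940228736
```

View pics/topcrop.png

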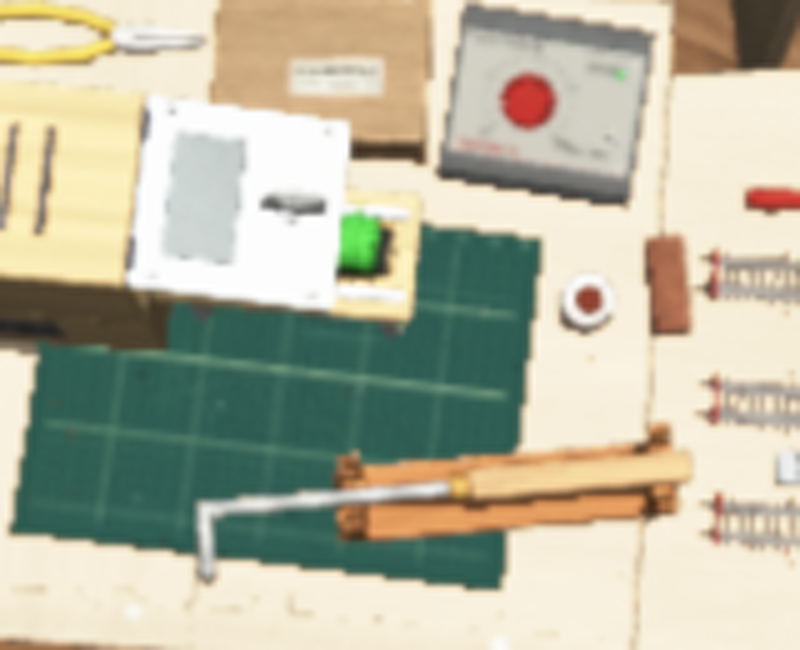

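The crop confirms it: the eye is at (295,205), the wagon's green rear shows at (360,240) under the flap, and the pole runs from (205,510) to (690,465). The fitted poses agree with each other:

| Item | Fitted value |
|---|---|
| Cabinet yaw | 84.2° |
| Cabinet mouth | (0.565, 0.167) |
| Deck height | z 0.100 |
| Flap angle | about 1.36 rad |
| Pole yaw | 93.8° |
| Pole origin | about (0.427, −0.074) |

Now I'll plan the approach.

```bash
cat > plan.py <<'E'
from h import *
import json
CY=np.radians(84.2);M=np.array([.5647,.1671]);CX=np.array([np.cos(CY),np.sin(CY)]);CYv=np.array([-CX[1],CX[0]])
def cab(x,y): return M+x*CX+y*CYv
def tcp_for(prong,yaw,off=np.zeros(2)): pass
def plan(way,grip,start=None):
    """way: list of (x,y,z,yaw_deg,nrows); prints rounded rows in calls of 12"""
    o=get_obs();p=np.array(o["ee_pos"]);a=np.degrees(o["eef_rot"][2])
    if start is not None: p,a=np.array(start[:3]),start[3]
    rows=[]
    for X,Y,Z,A,n in way:
        for k in range(n,0,-1):
            d=(np.array([X,Y,Z])-p)/k;t=round(-(A-a)/k,1)
            c,s=np.cos(np.radians(a)),np.sin(np.radians(a))
            R=np.array([[c,s,0],[s,-c,0],[0,0,-1]]).T
            v=(R.T@d).round(4);assert abs(v).max()<=.0417 and abs(t)<=7.16,(v,t)
            rows.append([v.tolist(),t,grip]);p=p+R@v;a-=t
    for i in range(0,len(rows),12):print(json.dumps(rows[i:i+12]))
    print("end",p.round(4),round(a,2))
E
python3 - <<'E'
from plan import *
c=dict(np.load("top0.npz"));c["k1"]=float(c["k1"])
for n in ["top","scene"]:
    c=dict(np.load(n+"0.npz"));c["k1"]=float(c["k1"]);P=cloud(c).reshape(-1,3);x,y,z=P.T
    m=(x>.365)&(x<.405)&(y>.12)&(y<.17)&(z>.045)&(z<.066);q=P[m];print(n,"prong",np.percentile(q,[5,50,95],axis=0).round(4).tolist())
    m=(y>-.16)&(y<-.13)&(abs(x-.43)<.007)&(z>.056);print("handle end y",P[m][:,1].min())
plan([(.30,.33,.2,130,8),(.427,-.0743,.16,93.8,15)],.05)
E
```

```text
top prong [[0.3754, 0.1385, 0.0507], [0.3877, 0.1422, 0.0568], [0.4022, 0.1457, 0.0613]]
handle end y -0.13955880812406996
scene prong [[0.3738, 0.1384, 0.0509], [0.3875, 0.1415, 0.055], [0.4021, 0.1451, 0.058]]
handle end y -0.13937558504248865
[[[-0.0188, -0.0163, -0.0029], 3.4, 0.05], [[-0.0197, -0.0151, -0.0029], 3.4, 0.05], [[-0.0206, -0.0139, -0.0029], 3.4, 0.05], [[-0.0214, -0.0127, -0.0029], 3.4, 0.05], [[-0.0221, -0.0114, -0.0029], 3.5, 0.05], [[-0.0228, -0.01, -0.003], 3.4, 0.05], [[-0.0233, -0.0086, -0.0029], 3.5, 0.05], [[-0.0238, -0.0073, -0.003], 3.4, 0.05], [[-0.0261, -0.0109, 0.0027], 2.4, 0.05], [[-0.0265, -0.0097, 0.0027], 2.4, 0.05], [[-0.0269, -0.0086, 0.0027], 2.4, 0.05], [[-0.0272, -0.0075, 0.0027], 2.4, 0.05]]
[[[-0.0275, -0.0064, 0.0027], 2.4, 0.05], [[-0.0278, -0.0052, 0.0027], 2.4, 0.05], [[-0.028, -0.004, 0.0026], 2.4, 0.05], [[-0.0281, -0.0029, 0.0027], 2.4, 0.05], [[-0.0282, -0.0017, 0.0026], 2.4, 0.05], [[-0.0282, -0.0005, 0.0027], 2.4, 0.05], [[-0.0282, 0.0007, 0.0026], 2.4, 0.05], [[-0.0282, 0.0019, 0.0027], 2.5, 0.05], [[-0.0281, 0.0031, 0.0026], 2.4, 0.05], [[-0.0279, 0.0043, 0.0027], 2.5, 0.05], [[-0.0277, 0.0055, 0.0026], 2.4, 0.05]]
end [ 0.427  -0.0743  0.16  ] 93.84
```

>>> {"op": "jog_arm", "data": {
  "rows": [
    [[-0.019, -0.016, -0.003], 3.4, 0.05],
    [[-0.02, -0.015, -0.003], 3.4, 0.05],
    [[-0.0205, -0.014, -0.003], 3.4, 0.05],
    [[-0.0215, -0.0125, -0.003], 3.4, 0.05],
    [[-0.022, -0.0115, -0.003], 3.5, 0.05],
    [[-0.023, -0.01, -0.003], 3.4, 0.05],
    [[-0.0235, -0.0085, -0.003], 3.5, 0.05],
    [[-0.024, -0.0075, -0.003], 3.4, 0.05],
    [[-0.026, -0.011, 0.003], 2.4, 0.05],
    [[-0.0265, -0.0095, 0.003], 2.4, 0.05],
    [[-0.027, -0.0085, 0.002], 2.4, 0.05],
    [[-0.027, -0.0075, 0.003], 2.4, 0.05]
  ]
}}

```text
time_s: 2.8
ee_pos: [0.3351, 0.221, 0.1898]
eef_rot: [3.141, 0.0, 2.1]
force: [0.4, 0.3, -0.1]
grip_width: 0.0503
grip_force: 0.0
```

>>> {"op": "jog_arm", "data": {
  "rows": [
    [[-0.0275, -0.0065, 0.003], 2.4, 0.05],
    [[-0.028, -0.005, 0.003], 2.4, 0.05],
    [[-0.028, -0.004, 0.003], 2.4, 0.05],
    [[-0.028, -0.003, 0.003], 2.4, 0.05],
    [[-0.028, -0.0015, 0.003], 2.4, 0.05],
    [[-0.028, -0.0005, 0.003], 2.4, 0.05],
    [[-0.028, 0.0005, 0.003], 2.4, 0.05],
    [[-0.028, 0.002, 0.002], 2.5, 0.05],
    [[-0.028, 0.003, 0.002], 2.4, 0.05],
    [[-0.028, 0.0045, 0.002], 2.5, 0.05],
    [[-0.0275, 0.0055, 0.002], 2.4, 0.05],
    [[0, 0, 0], 0, 0.05]
  ]
}}

```text
time_s: 3.8
ee_pos: [0.4286, -0.0766, 0.1603]
eef_rot: [-3.141, 0.001, 1.632]
force: [1.0, 0.9, 1.3]
grip_width: 0.0499
grip_force: 0.0
```

```bash
python3 -c "
from plan import *
plan([(.4268,-.0755,.034,93.8,10)],.05)"
```

```text
[[[0.0001, -0.0002, 0.0126], -0.0, 0.05], [[0.0001, -0.0002, 0.0126], -0.0, 0.05], [[0.0001, -0.0002, 0.0126], -0.0, 0.05], [[0.0001, -0.0002, 0.0126], -0.0, 0.05], [[0.0001, -0.0002, 0.0126], -0.0, 0.05], [[0.0001, -0.0001, 0.0127], -0.1, 0.05], [[0.0001, -0.0002, 0.0126], -0.0, 0.05], [[0.0002, -0.0001, 0.0127], -0.1, 0.05], [[0.0001, -0.0002, 0.0126], -0.0, 0.05], [[0.0002, -0.0001, 0.0127], -0.1, 0.05]]
end [ 0.4268 -0.0755  0.034 ] 93.83
```

>>> {"op": "jog_arm", "data": {
  "rows": [
    [[0.001, -0.002, 0.015], 0, 0.05],
    [[0, 0, 0.015], 0, 0.05],
    [[0, 0, 0.015], 0, 0.05],
    [[0, 0, 0.015], 0, 0.05],
    [[0, 0, 0.015], 0, 0.05],
    [[0, 0, 0.015], 0, 0.05],
    [[0, 0, 0.014], 0, 0.05],
    [[0, 0, 0.012], 0, 0.05],
    [[0, 0, 0.0103], 0, 0.05],
    [[0, 0, 0], 0, 0.05],
    [[0, 0, 0], 0, 0.03],
    [[0, 0, 0], 0, 0.02]
  ],
  "squeeze": 60
}}

```text
time_s: 4.8
ee_pos: [0.4262, -0.0723, 0.035]
eef_rot: [3.141, 0.0, 1.638]
force: [-0.3, 0.3, -1.0]
grip_width: 0.0401
grip_force: 0.0
```

>>> {"op": "jog_arm", "data": {
  "rows": [
    [[0, 0, 0], 0, 0.01],
    [[0, 0, 0], 0, 0.005],
    [[0, 0, 0], 0, 0.0],
    [[0, 0, 0], 0, 0.0],
    [[0, 0, 0], 0, 0.0],
    [[0, 0, 0], 0, 0.0]
  ]
}}

```text
time_s: 5.3
ee_pos: [0.4287, -0.0725, 0.0364]
eef_rot: [3.135, 0.001, 1.637]
force: [5.9, 6.3, 18.0]
grip_width: 0.0036
grip_force: 52.6
```

```bash
cat > look.py <<'E'
import sys
from plan import *
np.set_printoptions(precision=4,suppress=True)
n=sys.argv[1];c=camera("scene");t=camera("top")
for a,b in ((c,"s"),(t,"t")): np.savez(f"{n}_{b}.npz",**{k:np.array(v) for k,v in a.items()})
for a in (c,t):
    for l in sys.argv[2:]:
        for d in spot_point(l,a)[:2]: print(l,round(d["p"],2),(np.array(d["at"])*[640,400]).round(1),depth(a,d["at"]))
E
python3 look.py grasp; python3 -c "
from plan import *
for n in 'st':
    c=dict(np.load(f'grasp_{n}.npz'));c['k1']=float(c['k1']);P=cloud(c).reshape(-1,3);x,y,z=P.T
    m=(x>.365)&(x<.405)&(y>.12)&(y<.17)&(z>.045)&(z<.066);q=P[m];print(n,'prong',np.percentile(q,[5,50,95],axis=0).round(4).tolist())
    for lo in np.arange(.0,.14,.02):
        m=(x>.39)&(x<.45)&(y>lo)&(y<lo+.02)&(z>.05)&(z<.062);print(round(lo+.01,2),P[m].mean(0).round(4))
o=get_obs();print(o['time_s'],o['ee_pos'],o['eef_rot'],o['grip_width'],o['force'])
"
```

```text
s prong [[0.3779, 0.139, 0.0455], [0.3918, 0.1428, 0.0476], [0.4034, 0.1459, 0.0526]]
0.01 [nan nan nan]
0.03 [nan nan nan]
0.05 [0.4019 0.0539 0.057 ]
0.07 [0.4128 0.071  0.0554]
0.09 [0.4136 0.0912 0.0548]
0.11 [0.4121 0.1108 0.0542]
0.13 [0.4109 0.1299 0.0546]
0.15 [0.4054 0.1442 0.053 ]
t prong [[0.3767, 0.1396, 0.0463], [0.3914, 0.1425, 0.0515], [0.4027, 0.146, 0.0566]]
0.01 [0.4185 0.0108 0.0556]
0.03 [0.4177 0.0296 0.0564]
0.05 [0.4189 0.0526 0.0558]
0.07 [0.4162 0.0688 0.0553]
0.09 [0.4137 0.0911 0.0559]
0.11 [0.4137 0.1093 0.0558]
0.13 [0.4091 0.1328 0.0551]
0.15 [0.4016 0.1437 0.0542]
5.4 [ 0.42870696 -0.07244201  0.03650338] [3.13480380e+00 9.17246242e-04 1.63756831e+00] 0.003291449123413492 [ 6.64511511  5.99131478 17.33755969]<string>:7: RuntimeWarning: Mean of empty slice.
  ret = um.true_divide(
```

The opening is only 3 mm, which isn't the 18 mm handle, so I need to see what happened.

```bash
python3 -c "
from plan import *
ims=[]
for n,cr in (('s',(215,150,375,310)),('t',(250,160,390,300))):
    c=dict(np.load(f'grasp_{n}.npz'));im=c['image'][cr[1]:cr[3],cr[0]:cr[2],::-1];ims.append(cv2.resize(im,(400,400),interpolation=cv2.INTER_CUBIC))
cv2.imwrite('pics/grasp.png',np.hstack(ims))"
```

```text
(no output)
```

View pics/grasp.png

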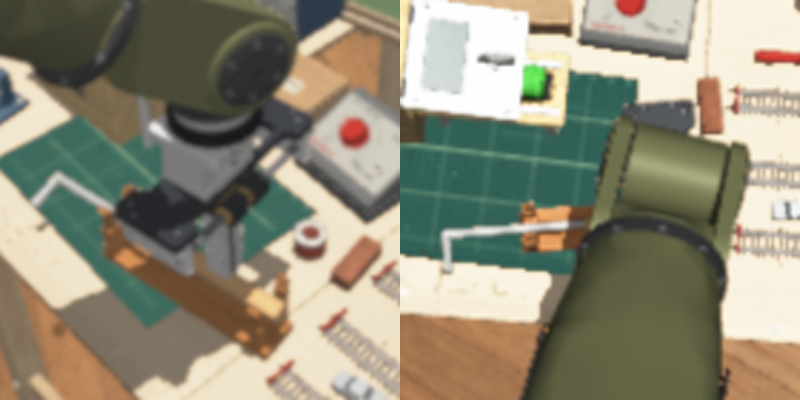

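```bash
python3 -c "
from plan import *
np.set_printoptions(precision=4,suppress=True)
for f in ('scene0','grasp_s'):
    c=dict(np.load(f+'.npz'));c['k1']=float(c['k1']);P=cloud(c).reshape(-1,3);x,y,z=P.T
    m=(y>-.142)&(y<-.105)&(x>.40)&(x<.46)&(z>.04)&(z<.075)
    for a in np.arange(.405,.455,.005):
        k=m&(x>a)&(x<a+.005)&(y<-.126);print(f,round(a,3),k.sum(),P[k][:,2].round(3)[:12])
c=dict(np.load('grasp_s.npz'));c['k1']=float(c['k1']);W=cloud(c)
m=(abs(W[...,0]-.4287)<.06)&(abs(W[...,1]+.0724)<.03)&(W[...,2]>.02)&(W[...,2]<.11)
v,u=np.where(m);print(u.min(),u.max(),v.min(),v.max())
for lo in np.arange(.03,.11,.01):
    k=m&(W[...,2]>lo)&(W[...,2]<=lo+.01);print(round(lo+.005,3),np.sort(W[k][:,0]).round(3)[::4])
save(c,'fing.png',(265,205,345,285),7)
"
```

```text
scene0 0.405 16 [0.068 0.068 0.068 0.066 0.066 0.066 0.058 0.061 0.055 0.057 0.051 0.056]
scene0 0.41 10 [0.068 0.07  0.066 0.06  0.057 0.055 0.05  0.047 0.045 0.042]
scene0 0.415 6 [0.056 0.054 0.05  0.046 0.043 0.04 ]
scene0 0.42 29 [0.061 0.06  0.061 0.056 0.058 0.061 0.062 0.063 0.052 0.056 0.056 0.057]
scene0 0.425 21 [0.064 0.065 0.062 0.062 0.064 0.063 0.065 0.065 0.062 0.064 0.063 0.062]
scene0 0.43 19 [0.064 0.064 0.064 0.062 0.064 0.065 0.063 0.062 0.061 0.064 0.061 0.062]
scene0 0.435 13 [0.063 0.063 0.064 0.063 0.063 0.063 0.065 0.064 0.062 0.06  0.053 0.049]
scene0 0.44 5 [0.06  0.058 0.054 0.051 0.047]
scene0 0.445 5 [0.068 0.064 0.059 0.058 0.053]
scene0 0.45 2 [0.069 0.053]
grasp_s 0.405 12 [0.068 0.069 0.068 0.066 0.066 0.066 0.055 0.052 0.048 0.05  0.046 0.04 ]
grasp_s 0.41 14 [0.069 0.069 0.062 0.062 0.058 0.06  0.056 0.056 0.054 0.052 0.048 0.046]
grasp_s 0.415 21 [0.063 0.063 0.063 0.064 0.059 0.06  0.064 0.062 0.058 0.057 0.058 0.061]
grasp_s 0.42 28 [0.064 0.065 0.063 0.063 0.064 0.066 0.062 0.063 0.063 0.065 0.062 0.063]
grasp_s 0.425 19 [0.066 0.063 0.067 0.0
[... 224 characters left out ...]
0.061 0.056 0.053 0.054 0.052 0.046 0.042]
grasp_s 0.45 4 [0.069 0.056 0.046 0.042]
292 315 243 271
0.035 []
0.045 [0.415 0.417 0.418 0.418]
0.055 [0.412 0.413 0.414 0.415 0.416 0.416 0.417 0.418]
0.065 [0.412 0.413 0.414 0.414 0.415 0.415 0.416 0.416 0.417 0.417 0.417 0.418
 0.418 0.418 0.419 0.419 0.419 0.42  0.42  0.421 0.421 0.422 0.422 0.423
 0.424 0.424 0.425 0.426 0.427 0.428 0.429 0.43  0.431 0.433]
0.075 [0.414 0.414 0.415 0.416 0.421 0.424 0.43  0.432 0.435]
0.085 [0.413 0.414 0.414 0.415 0.415 0.419 0.43  0.432 0.434 0.437 0.441]
0.095 [0.413 0.413 0.414 0.415 0.415 0.417 0.422 0.429 0.433 0.439 0.441]
0.105 [0.413 0.413 0.414 0.414 0.415 0.417 0.42  0.424 0.431 0.434 0.437 0.441]
```

View pics/fing.png

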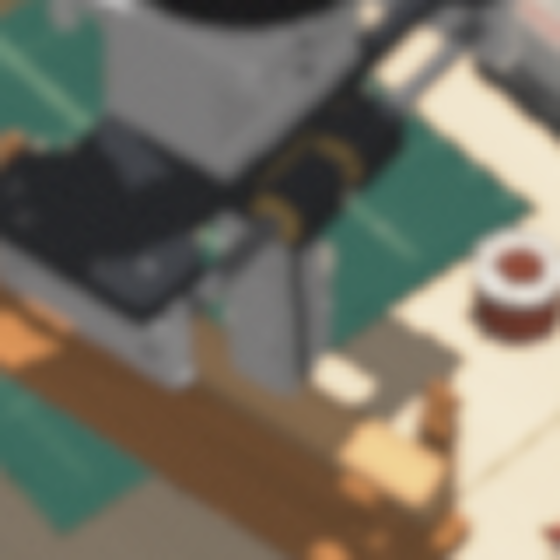

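```bash
python3 -c "
from plan import *
np.set_printoptions(precision=1,suppress=True)
c=dict(np.load('grasp_s.npz'));c['k1']=float(c['k1'])
for w in (.0033,.018):
  for s in (-1,1):
    for e in (0,.0125):
      print(w,s,e,[((proj(c,[.4287+s*(w/2+e),-.0724-.008,z])-[265,205])*7).round(0).tolist() for z in (.0365,.075)])
W=cloud(c)
for v in range(240,262,2): print(v,[(round(float(W[v,u,0]),3),round(float(W[v,u,1]),3),round(float(W[v,u,2]),3)) for u in range(288,312,3)])
print(get_obs()['force'],get_obs()['moment'],get_obs()['tau'])
"
```

```text
0.0033 -1 0 [[299.0, 438.0], [294.0, 363.0]]
0.0033 -1 0.0125 [[273.0, 462.0], [267.0, 387.0]]
0.0033 1 0 [[305.0, 432.0], [301.0, 357.0]]
0.0033 1 0.0125 [[331.0, 409.0], [327.0, 334.0]]
0.018 -1 0 [[283.0, 452.0], [278.0, 377.0]]
0.018 -1 0.0125 [[257.0, 476.0], [251.0, 401.0]]
0.018 1 0 [[321.0, 418.0], [317.0, 343.0]]
0.018 1 0.0125 [[346.0, 395.0], [343.0, 320.0]]
240 [(0.36, -0.102, 0.204), (0.363, -0.107, 0.205), (0.487, 0.023, 0.002), (0.385, -0.099, 0.18), (0.39, -0.103, 0.178), (0.416, -0.084, 0.142), (0.405, -0.104, 0.166), (0.436, -0.082, 0.124)]
242 [(0.356, -0.107, 0.205), (0.36, -0.11, 0.204), (0.483, 0.019, 0.0), (0.383, -0.102, 0.178), (0.388, -0.104, 0.175), (0.416, -0.084, 0.136), (0.429, -0.08, 0.121), (0.436, -0.082, 0.117)]
244 [(0.353, -0.109, 0.204), (0.358, -0.112, 0.202), (0.374, -0.102, 0.18), (0.379, -0.105, 0.177), (0.413, -0.077, 0.127), (0.416, -0.083, 0.129), (0.425, -0.083, 0.12), (0.434, -0.084, 0.113)]
246 [(0.349, -0.113, 0.205), (0.356, -0.113, 0.198), (0.372, -0.104, 0.178), (0.412, -0.069, 0.115), (0.413, -0.077, 0.12), (0.415, -0.084, 0.123), (
[... 780 characters left out ...]
 (0.422, -0.084, 0.091), (0.433, -0.083, 0.08)]
256 [(0.348, -0.111, 0.175), (0.354, -0.113, 0.172), (0.416, -0.051, 0.063), (0.42, -0.057, 0.065), (0.414, -0.074, 0.084), (0.415, -0.082, 0.09), (0.422, -0.084, 0.084), (0.433, -0.083, 0.073)]
258 [(0.349, -0.11, 0.167), (0.354, -0.112, 0.164), (0.414, -0.053, 0.06), (0.417, -0.06, 0.063), (0.414, -0.073, 0.076), (0.415, -0.082, 0.082), (0.422, -0.084, 0.077), (0.433, -0.082, 0.065)]
260 [(0.426, -0.017, 0.012), (0.431, -0.023, 0.012), (0.415, -0.051, 0.049), (0.414, -0.063, 0.06), (0.418, -0.068, 0.061), (0.416, -0.08, 0.073), (0.421, -0.085, 0.072), (0.428, -0.087, 0.067)]
[ 6.6  6.  17.3] [ 1. -1. -0.] [ -3.  -33.3 -19.6  -1.5   1.1  -0. ]
```

```bash
python3 -c "
from plan import *
np.set_printoptions(precision=3,suppress=True)
for f,t in (('scene0',(.211,.508,.1766)),('top0',(.211,.508,.1766)),('grasp_s',(.4287,-.0724,.0365))):
    c=dict(np.load(f+'.npz'));c['k1']=float(c['k1']);P=cloud(c).reshape(-1,3)
    d=P-np.array(t);m=(np.hypot(d[:,0],d[:,1])<.06)&(P[:,2]>t[2]-.06);q=P[m];
    print(f,len(q),'px tcp',proj(c,t),'lowest'); print(q[np.argsort(q[:,2])][:12] if len(q) else '')
    print(np.histogram(q[:,2],bins=np.arange(t[2]-.06,t[2]+.16,.01))) if len(q) else 0
o=get_obs();print(o['qpos'])
"
```

```text
scene0 1890 px tcp [ 78.559 163.189] lowest
[[0.225 0.552 0.204]
 [0.183 0.464 0.204]
 [0.191 0.46  0.204]
 [0.232 0.549 0.205]
 [0.199 0.455 0.205]
 [0.234 0.547 0.205]
 [0.223 0.552 0.206]
 [0.23  0.549 0.206]
 [0.189 0.459 0.206]
 [0.237 0.547 0.206]
 [0.197 0.453 0.207]
 [0.226 0.551 0.207]]
(array([ 0,  0,  0,  0,  0,  0,  0,  0, 10, 45, 41, 46, 19, 13,  9,  7, 10,
        4, 14, 39, 84]), array([0.117, 0.127, 0.137, 0.147, 0.157, 0.167, 0.177, 0.187, 0.197,
       0.207, 0.217, 0.227, 0.237, 0.247, 0.257, 0.267, 0.277, 0.287,
       0.297, 0.307, 0.317, 0.327]))
top0 2408 px tcp [119.773 316.072] lowest
[[0.225 0.474 0.313]
 [0.22  0.462 0.314]
 [0.215 0.455 0.316]
 [0.22  0.459 0.316]
 [0.222 0.468 0.317]
 [0.22  0.463 0.318]
 [0.218 0.454 0.318]
 [0.218 0.458 0.32 ]
 [0.218 0.455 0.32 ]
 [0.218 0.459 0.323]
 [0.218 0.448 0.326]
 [0.173 0.505 0.399]]
(array([0, 0, 0, 0, 0, 0, 0, 0, 0, 0, 0, 0, 0, 0, 0, 0, 0, 0, 0, 4, 7]), array([0.117, 0.127, 0.137, 0.147, 0.157, 0.167, 0.177, 0.187, 0.197,
       0.207, 0.217, 0.227, 0.237, 0.247, 0.257, 0.267, 0.277, 0.287,
       0.297, 0.307, 0.317, 0.327]))
grasp_s 4613 px tcp [305.582 265.346] lowest
[[ 0.4   -0.1   -0.005]
 [ 0.407 -0.121 -0.005]
 [ 0.397 -0.117 -0.005]
 [ 0.4   -0.045 -0.005]
 [ 0.391 -0.07  -0.005]
 [ 0.398 -0.111 -0.004]
 [ 0.399 -0.107 -0.004]
 [ 0.375 -0.076 -0.004]
 [ 0.411 -0.118 -0.004]
 [ 0.392 -0.091 -0.004]
 [ 0.386 -0.068 -0.004]
 [ 0.376 -0.085 -0.004]]
(array([  0,  23, 621, 494,  29,  24,  37,  59, 280,  63,  40,  43,  45,
        42,  42,  19,  10,   0,  10,  79, 246]), array([-0.024, -0.013, -0.003,  0.006,  0.017,  0.027,  0.036,  0.047,
        0.057,  0.067,  0.077,  0.086,  0.097,  0.107,  0.117,  0.127,
        0.137,  0.147,  0.157,  0.167,  0.177,  0.186]))
[-0.253  0.227  1.98   0.002  0.928 -0.32 ]
```

The depth data shows the real fingertips about 28 mm above the reported TCP, both at the start (0.204 against 0.177) and here. So the fingers closed on top of the handle. I'll lift, open, re-check the pole and allow for that offset.

>>> {"op": "jog_arm", "data": {
  "rows": [
    [[0, 0, -0.01], 0, 0.0],
    [[0, 0, -0.02], 0, 0.05],
    [[0, 0, -0.02], 0, 0.05],
    [[0, 0, -0.02], 0, 0.05],
    [[0, 0, 0], 0, 0.05],
    [[0, 0, 0], 0, 0.05],
    [[0, 0, 0], 0, 0.05]
  ],
  "squeeze": 50
}}

```text
time_s: 5.98
ee_pos: [0.4254, -0.0724, 0.1037]
eef_rot: [-3.141, -0.0, 1.638]
force: [0.4, 0.3, -0.3]
grip_width: 0.0369
grip_force: 0.0
```

```bash
python3 look.py re; cat > pp.py <<'E'
import sys
from plan import *
np.set_printoptions(precision=4,suppress=True)
for n in 'st':
    c=dict(np.load(f'{sys.argv[1]}_{n}.npz'));c['k1']=float(c['k1']);P=cloud(c).reshape(-1,3);x,y,z=P.T
    m=(x>.365)&(x<.405)&(y>.12)&(y<.17)&(z>.045)&(z<.066);q=P[m];print(n,'prong',np.percentile(q,[5,50,95],axis=0).round(4).tolist())
    for lo in (.02,.08,.11):
        m=(x>.39)&(x<.45)&(y>lo)&(y<lo+.02)&(z>.05)&(z<.066);print(round(lo+.01,2),P[m].mean(0))
    m=(x>.405)&(x<.445)&(y>-.142)&(y<-.127)&(z>.05)&(z<.068);print('rear',P[m].mean(0),P[m].min(0),P[m].max(0))
o=get_obs();print(o['time_s'],np.array(o['ee_pos']),np.array(o['eef_rot']),o['grip_width'],np.array(o['force']))
E
python3 pp.py re
```

```text
s prong [[0.3821, 0.1389, 0.0456], [0.3949, 0.1416, 0.0489], [0.4035, 0.1447, 0.054]]
0.03 [0.4175 0.0303 0.0554]
0.09 [0.4119 0.0893 0.055 ]
0.12 [0.4093 0.12   0.0543]
rear [ 0.4272 -0.1336  0.0615] [ 0.4069 -0.1401  0.0504] [ 0.4436 -0.1272  0.0678]
t prong [[0.3744, 0.1336, 0.0461], [0.3971, 0.1406, 0.0503], [0.4048, 0.1462, 0.0591]]
0.03 [0.4184 0.0296 0.0566]
0.09 [0.413  0.0898 0.0562]
0.12 [0.4101 0.1191 0.0553]
rear [ 0.4154 -0.1275  0.0613] [ 0.4154 -0.1275  0.0613] [ 0.4154 -0.1275  0.0613]
6.0833 [ 0.4253 -0.0723  0.1034] [-3.1399 -0.0005  1.6377] 0.04539001821470785 [-0.4107  1.3451 -0.9097]
```

```bash
python3 -c "
from plan import *
np.set_printoptions(precision=4,suppress=True)
for n in ('grasp_s','grasp_t','re_s','re_t'):
    c=dict(np.load(n+'.npz'));c['k1']=float(c['k1']);P=cloud(c).reshape(-1,3);x,y,z=P.T
    for a in np.arange(.365,.42,.008):
        m=(x>a)&(x<a+.008)&(y>.125)&(y<.16)&(z>.012);print(n,round(a+.004,3),m.sum(),P[m].mean(0) if m.sum() else '')
"
```

```text
grasp_s 0.369 0 
grasp_s 0.377 13 [0.3771 0.1409 0.0442]
grasp_s 0.385 11 [0.3853 0.1418 0.0454]
grasp_s 0.393 10 [0.3933 0.1427 0.0484]
grasp_s 0.401 10 [0.4016 0.1436 0.0507]
grasp_s 0.409 23 [0.4092 0.137  0.054 ]
grasp_s 0.417 4 [0.4145 0.1342 0.0544]
grasp_t 0.369 0 
grasp_t 0.377 8 [0.3773 0.1413 0.0463]
grasp_t 0.385 7 [0.3855 0.1414 0.0469]
grasp_t 0.393 7 [0.3941 0.1421 0.0525]
grasp_t 0.401 7 [0.401  0.1436 0.0506]
grasp_t 0.409 17 [0.4089 0.1358 0.0544]
grasp_t 0.417 7 [0.4142 0.1341 0.0543]
re_s 0.369 5 [0.3725 0.1404 0.0394]
re_s 0.377 12 [0.3771 0.1398 0.0418]
re_s 0.385 11 [0.3847 0.1408 0.0449]
re_s 0.393 12 [0.3932 0.1423 0.0476]
re_s 0.401 11 [0.4012 0.1419 0.0521]
re_s 0.409 20 [0.4076 0.1346 0.0544]
re_s 0.417 1 [0.4131 0.1329 0.0528]
re_t 0.369 2 [0.3717 0.1394 0.0432]
re_t 0.377 11 [0.3773 0.1399 0.0426]
re_t 0.385 8 [0.3858 0.1411 0.045 ]
re_t 0.393 5 [0.3923 0.1411 0.0474]
re_t 0.401 11 [0.401  0.1411 0.0525]
re_t 0.409 19 [0.4087 0.1363 0.0548]
re_t 0.417 0
```

>>> {"op": "jog_arm", "data": {
  "rows": [
    [[-0.004, 0.002, 0.01], 0, 0.05],
    [[0, 0, 0.015], 0, 0.05],
    [[0, 0, 0.015], 0, 0.05],
    [[0, 0, 0.015], 0, 0.05],
    [[0, 0, 0.015], 0, 0.05],
    [[0, 0, 0.014], 0, 0.05],
    [[0, 0, 0.01], 0, 0.05],
    [[0, 0, 0.004], 0, 0.05],
    [[0, 0, 0], 0, 0.05],
    [[0, 0, 0], 0, 0.03],
    [[0, 0, 0], 0, 0.02],
    [[0, 0, 0], 0, 0.01]
  ],
  "squeeze": 60
}}

```text
time_s: 7.08
ee_pos: [0.4285, -0.0764, 0.0069]
eef_rot: [3.14, 0.0, 1.638]
force: [-0.0, 0.3, 0.3]
grip_width: 0.033
grip_force: 0.0
```

>>> {"op": "jog_arm", "data": {
  "rows": [
    [[0, 0, 0], 0, 0.0],
    [[0, 0, 0], 0, 0.0],
    [[0, 0, 0], 0, 0.0],
    [[0, 0, 0], 0, 0.0],
    [[0, 0, 0], 0, 0.0]
  ]
}}

```text
time_s: 7.5
ee_pos: [0.4283, -0.0763, 0.0066]
eef_rot: [3.141, 0.0, 1.638]
force: [0.8, 0.1, 2.1]
grip_width: 0.0218
grip_force: 59.9
```

```bash
python3 look.py g2; python3 pp.py g2
```

```text
s prong [[0.3815, 0.1389, 0.0455], [0.3948, 0.1424, 0.0488], [0.404, 0.146, 0.0529]]
0.03 [0.4161 0.0389 0.0584]
0.09 [0.412  0.0899 0.0547]
0.12 [0.4099 0.1202 0.0545]
rear [ 0.4251 -0.1335  0.0613] [ 0.4079 -0.1398  0.0506] [ 0.4399 -0.1271  0.068 ]
t prong [[0.3749, 0.1377, 0.0454], [0.3883, 0.1407, 0.0501], [0.4028, 0.1457, 0.0559]]
0.03 [0.4181 0.0287 0.0561]
0.09 [0.4132 0.0895 0.0574]
0.12 [0.4111 0.1193 0.0559]pp.py:9: RuntimeWarning: Mean of empty slice.
  m=(x>.405)&(x<.445)&(y>-.142)&(y<-.127)&(z>.05)&(z<.068);print('rear',P[m].mean(0),P[m].min(0),P[m].max(0))
  ret = um.true_divide(
Traceback (most recent call last):
  File "pp.py", line 9, in <module>
    m=(x>.405)&(x<.445)&(y>-.142)&(y<-.127)&(z>.05)&(z<.068);print('rear',P[m].mean(0),P[m].min(0),P[m].max(0))
                                                                                       ~~~~~~~~^^^
ValueError: zero-size array to reduction operation minimum which has no identity
```

>>> {"op": "jog_arm", "data": {
  "rows": [
    [[0, 0, 0], 0, 0.024],
    [[0, 0, 0], 0, 0.026],
    [[0, 0, 0], 0, 0.03],
    [[0, 0, 0], 0, 0.04],
    [[0, 0, 0], 0, 0.04],
    [[0, 0, 0], 0, 0.04]
  ],
  "squeeze": 4
}}

```text
time_s: 8.1
ee_pos: [0.4281, -0.0763, 0.0063]
eef_rot: [-3.141, -0.0, 1.638]
force: [-0.1, 0.3, 0.3]
grip_width: 0.0396
grip_force: 0.0
```

```bash
cat > tilt.py <<'E'
import sys
from plan import *
np.set_printoptions(precision=4,suppress=True)
for n in sys.argv[1:]:
  for k in 'st':
    c=dict(np.load(f'{n}_{k}.npz'));c['k1']=float(c['k1']);P=cloud(c).reshape(-1,3);x,y,z=P.T
    m=(x>.365)&(x<.404)&(y>.125)&(y<.16)&(z>.012)&(z<.075);q=P[m];f=np.polyfit(q[:,0],q[:,2],1)
    print(n,k,m.sum(),'tilt deg',np.degrees(np.arctan(f[0])).round(1),'ymed',np.median(q[:,1]),'xmin',q[:,0].min())
E
python3 look.py g3; python3 tilt.py re g2 g3; python3 -c "
from station import *
o=get_obs();print(o['time_s'],o['grip_width'],o['ee_pos'])"
```

```text
re s 50 tilt deg 22.2 ymed 0.14142537636355396 xmin 0.3722050992373941
re t 35 tilt deg 18.5 ymed 0.14071619532504998 xmin 0.37162535301196875
g2 s 46 tilt deg 18.4 ymed 0.14209749801319438 xmin 0.3712542358492534
g2 t 32 tilt deg 8.4 ymed 0.14084954764177932 xmin 0.37182952946047965
g3 s 45 tilt deg -2.0 ymed 0.1414990976591387 xmin 0.3705405377534032
g3 t 33 tilt deg -0.5 ymed 0.14202419245688974 xmin 0.3706336093997713
8.2 0.039977865330011415 [ 0.4280714  -0.07627181  0.00630717]
```

>>> {"op": "jog_arm", "data": {
  "rows": [
    [[0, -0.001, 0], 0, 0.03],
    [[0, 0, 0], 0, 0.025],
    [[0, 0, 0], 0, 0.022],
    [[0, 0, 0], 0, 0.02],
    [[0, 0, 0], 0, 0.018],
    [[0, 0, 0], 0, 0.016],
    [[0, 0, 0], 0, 0.01]
  ],
  "squeeze": 10
}}

```text
time_s: 8.78
ee_pos: [0.4271, -0.0764, 0.0064]
eef_rot: [3.142, 0.0, 1.638]
force: [0.1, 0.1, -0.3]
grip_width: 0.0179
grip_force: 10.0
```

>>> {"op": "jog_arm", "data": {
  "rows": [
    [[0, 0, 0], 0, 0.0],
    [[0, 0, 0], 0, 0.0],
    [[0, 0, 0], 0, 0.0]
  ],
  "squeeze": 60
}}

```text
time_s: 9.03
ee_pos: [0.4272, -0.0764, 0.0064]
eef_rot: [3.141, 0.0, 1.638]
force: [0.0, -0.3, 1.6]
grip_width: 0.0174
grip_force: 60.0
```

```bash
python3 look.py g4; python3 tilt.py g4;  python3 -c "
from station import *
o=get_obs();print(o['time_s'],o['grip_width'],o['ee_pos'])"
```

```text
g4 s 41 tilt deg 0.3 ymed 0.14219219773088687 xmin 0.37217140146200767
g4 t 35 tilt deg -4.9 ymed 0.14229939709282627 xmin 0.37388315295471286
9.1333 0.01773891304374382 [ 0.4271632  -0.07636596  0.00638551]
```

The pole is gripped level: opening 17.7 mm, tilt about 0°. Now I'll lift it and carry it to the push start.

```bash
cat >> plan.py <<'E'
L=.2208
def tp(hx,py,pz,yaw=84.2):
    """reported TCP for hook axis at cabinet hx, pole axis at cabinet py, pole height pz (world)"""
    a=np.radians(yaw);h=cab(hx,py);p=h-L*np.array([np.cos(a),np.sin(a)]);return p[0],p[1],pz-.0466,yaw
E
python3 - <<'E'
from plan import *
t=tp(-.165,-.012,.126);print(t)
plan([(.4272,-.0764,.0794,93.83,6),(.43,-.215,.0794,90,6),(*t,6)],0.0)
c=dict(np.load("g4_s.npz"));c["k1"]=float(c["k1"]);P=cloud(c).reshape(-1,3)
C=c["image"].reshape(-1,3).astype(int)
q=(P[:,:2]-M);u=np.c_[q@CX,q@CYv,P[:,2]-.1]
g=(C[:,1]>C[:,0]+50)&(C[:,1]>C[:,2]+50)&(u[:,2]>.01)&(u[:,2]<.06)&(u[:,0]<-.03)&(u[:,0]>-.2)
print("green x",np.percentile(u[g],[1,5,50,95],axis=0).round(4).tolist())
g=(u[:,2]>.004)&(u[:,2]<.06)&(u[:,0]<-.1)&(u[:,0]>-.2)&(abs(u[:,1])<.018)
print("any",np.percentile(u[g],[1,5,50,95],axis=0).round(4).tolist())
E
```

```text
(np.float64(0.5376510490527646), np.float64(-0.21793765303234186), 0.0794, 84.2)
[[[-0.0, 0.0, -0.0122], 0.0, 0.0], [[-0.0, 0.0, -0.0122], 0.0, 0.0], [[-0.0, 0.0, -0.0122], 0.0, 0.0], [[-0.0, 0.0, -0.0121], 0.0, 0.0], [[-0.0, 0.0, -0.0122], 0.0, 0.0], [[-0.0, 0.0, -0.0121], 0.0, 0.0], [[-0.0231, -0.0011, -0.0], 0.6, 0.0], [[-0.0231, -0.0008, -0.0], 0.6, 0.0], [[-0.0231, -0.0006, -0.0], 0.7, 0.0], [[-0.0231, -0.0003, -0.0], 0.6, 0.0], [[-0.0231, -0.0001, -0.0], 0.7, 0.0], [[-0.0231, 0.0002, -0.0], 0.6, 0.0]]
[[[-0.0005, 0.0179, -0.0], 1.0, 0.0], [[-0.0002, 0.018, -0.0], 1.0, 0.0], [[0.0001, 0.018, -0.0], 1.0, 0.0], [[0.0004, 0.0179, -0.0], 0.9, 0.0], [[0.0008, 0.0179, -0.0], 1.0, 0.0], [[0.001, 0.018, -0.0], 0.9, 0.0]]
end [ 0.5377 -0.218   0.0794] 84.24Traceback (most recent call last):
  File "<stdin>", line 8, in <module>
    return _quantile_unchecked(
        a, q, axis, out, overwrite_input, method, keepdims, weights)
    return _ureduce(a,
                    func=_quantile_ureduce_func,
    ...<5 lines>...
                    overwrite_input=overwrite_input,
                    method=method)
    r = func(a, **kwargs)
    result = _quantile(arr,
                       quantiles=q,
    ...<2 lines>...
                       out=out,
                       weights=wgt)
    slices_having_nans = np.isnan(arr[-1, ...])
                                  ~~~^^^^^^^^^
IndexError: index -1 is out of bounds for axis 0 with size 0
```

>>> {"op": "jog_arm", "data": {
  "rows": [
    [[0, 0, -0.008], 0, 0.0],
    [[0, 0, -0.012], 0, 0.0],
    [[0, 0, -0.013], 0, 0.0],
    [[0, 0, -0.013], 0, 0.0],
    [[0, 0, -0.014], 0, 0.0],
    [[0, 0, -0.013], 0, 0.0],
    [[-0.023, -0.001, 0], 0.6, 0.0],
    [[-0.023, -0.001, 0], 0.6, 0.0],
    [[-0.023, -0.0005, 0], 0.7, 0.0],
    [[-0.023, 0, 0], 0.6, 0.0],
    [[-0.023, 0, 0], 0.7, 0.0],
    [[-0.0235, 0, 0], 0.6, 0.0]
  ]
}}

```text
time_s: 10.13
ee_pos: [0.4299, -0.2159, 0.0799]
eef_rot: [-3.142, -0.0, 1.571]
force: [0.3, 0.2, -0.0]
grip_width: 0.0176
grip_force: 60.0
```

>>> {"op": "jog_arm", "data": {
  "rows": [
    [[-0.0005, 0.018, 0], 1.0, 0.0],
    [[0, 0.018, 0], 1.0, 0.0],
    [[0, 0.018, 0], 1.0, 0.0],
    [[0.0005, 0.018, 0], 0.9, 0.0],
    [[0.001, 0.018, 0], 1.0, 0.0],
    [[0.001, 0.018, 0], 0.9, 0.0],
    [[0, 0, 0], 0, 0.0]
  ]
}}

```text
time_s: 10.72
ee_pos: [0.5401, -0.2173, 0.0796]
eef_rot: [3.141, 0.0, 1.47]
force: [-0.4, 0.8, -0.1]
grip_width: 0.0176
grip_force: 60.0
```

```bash
python3 look.py p1 prong; cat > cabv.py <<'E'
import sys
from plan import *
np.set_printoptions(precision=4,suppress=True)
n=sys.argv[1]
for k in 'st':
    c=dict(np.load(f"{n}_{k}.npz"));c["k1"]=float(c["k1"]);P=cloud(c).reshape(-1,3);C=c["image"].reshape(-1,3).astype(int)
    q=(P[:,:2]-M);u=np.c_[q@CX,q@CYv,P[:,2]-.1]
    g=(C[:,1]>C[:,0]+50)&(C[:,1]>C[:,2]+50)&(u[:,2]>.01)&(u[:,2]<.06)&(u[:,0]>-.2)&(abs(u[:,1])<.03)
    if g.sum()>3:print(k,"green",g.sum(),np.percentile(u[g],[2,50,95],axis=0).round(4).tolist())
    g=(u[:,2]>.004)&(u[:,2]<.06)&(u[:,0]<-.0)&(u[:,0]>-.149)&(abs(u[:,1])<.018)&(C.max(1)<140)
    if g.sum()>3:print(k,"dark",g.sum(),np.percentile(u[g],[2,50,95],axis=0).round(4).tolist())
    g=(u[:,2]>.0)&(u[:,2]<.2)&(u[:,0]<-.15)&(u[:,0]>-.4)&(u[:,1]<.06)&(u[:,1]>-.05)
    for lo in (-.18,-.21,-.24,-.27):
        h=g&(u[:,0]>lo-.01)&(u[:,0]<lo+.01)
        if h.sum()>3:print(k,"rod",lo,h.sum(),np.median(u[h],axis=0))
    h=g&(u[:,1]>.0)&(u[:,0]>-.2)&(u[:,2]<.06)
    if h.sum()>3:print(k,"prong",h.sum(),np.percentile(u[h],[5,50,95],axis=0).round(4).tolist())
o=get_obs();print(o['time_s'],np.array(o['ee_pos']),np.array(o['eef_rot']),o['grip_width'],np.array(o['force']))
E
python3 cabv.py p1
```

```text
prong 0.82 [312.2 196. ] [0.541  0.0047 0.1291]
prong 0.75 [313.4 191.4] [0.5425 0.0036 0.1299]
s green 314 [[-0.1281, -0.0101, 0.0157], [-0.106, 0.0088, 0.0372], [-0.0452, 0.0153, 0.045]]
s dark 449 [[-0.134, -0.0103, 0.0058], [-0.0872, 0.011, 0.0255], [-0.0306, 0.0155, 0.0434]]
s rod -0.18 24 [-0.1802 -0.0123  0.028 ]
s rod -0.21 23 [-0.2107 -0.0121  0.0285]
s rod -0.24 25 [-0.2401 -0.0114  0.0283]
s rod -0.27 27 [-0.2685 -0.0114  0.0278]
s prong 36 [[-0.167, 0.0011, 0.024], [-0.1649, 0.0144, 0.0286], [-0.1608, 0.0249, 0.0318]]
t green 81 [[-0.1287, -0.011, 0.0246], [-0.1181, 0.0042, 0.0425], [-0.1093, 0.0149, 0.0491]]
t dark 39 [[-0.1339, -0.0111, 0.0051], [-0.1287, 0.0129, 0.0126], [-0.1084, 0.0161, 0.04]]
t rod -0.18 19 [-0.1809 -0.0104  0.0304]
t rod -0.21 19 [-0.2087 -0.012   0.0276]
t rod -0.24 19 [-0.2399 -0.0121  0.0291]
t rod -0.27 21 [-0.271  -0.0116  0.0299]
t prong 25 [[-0.1668, 0.0033, 0.0237], [-0.1637, 0.015, 0.0296], [-0.1604, 0.0258, 0.0333]]
10.9167 [ 0.5374 -0.2174  0.0794] [-3.141  -0.0002  1.4704] 0.017504695148986497 [ 0.0878 -0.0751 -1.6139]
```

>>> {"op": "jog_arm", "data": {
  "rows": [
    [[0.014, 0, 0], 0, 0.0],
    [[0.01, 0, 0], 0, 0.0],
    [[0.008, 0, 0], 0, 0.0],
    [[0.008, 0, 0], 0, 0.0],
    [[0.01, 0, 0], 0, 0.0],
    [[0.01, 0, 0], 0, 0.0],
    [[0.01, 0, 0], 0, 0.0],
    [[0.01, 0, 0], 0, 0.0],
    [[0.01, 0, 0], 0, 0.0],
    [[0.01, 0, 0], 0, 0.0],
    [[0.01, 0, 0], 0, 0.0],
    [[0.01, 0, 0], 0, 0.0]
  ]
}}

```text
time_s: 11.92
ee_pos: [0.5503, -0.097, 0.0793]
eef_rot: [-3.142, 0.0, 1.47]
force: [-0.2, -0.7, -0.2]
grip_width: 0.0177
grip_force: 60.0
```

>>> {"op": "jog_arm", "data": {
  "rows": [
    [[0.01, 0, 0], 0, 0.0],
    [[0.01, 0, 0], 0, 0.0],
    [[0.008, 0, 0], 0, 0.0],
    [[0.006, 0, 0], 0, 0.0],
    [[0.005, 0, 0], 0, 0.0],
    [[0.005, 0, 0], 0, 0.0],
    [[0.004, 0, 0], 0, 0.0],
    [[0.004, 0, 0], 0, 0.0],
    [[0, 0, 0], 0, 0.0]
  ]
}}

```text
time_s: 12.67
ee_pos: [0.5554, -0.0458, 0.0793]
eef_rot: [-3.141, -0.0, 1.47]
force: [-0.1, -0.3, -0.9]
grip_width: 0.0175
grip_force: 60.0
```

```bash
python3 look.py p2; python3 cabv.py p2; python3 -c "
from plan import *
np.set_printoptions(precision=4,suppress=True)
o=get_obs();p=np.array(o['ee_pos']);a=o['eef_rot'][2];h=p[:2]+L*np.array([np.cos(a),np.sin(a)])-M;print('hook cab',h@CX,h@CYv,p[2]+.0466,np.degrees(a))
ims=[]
for n,cr in (('s',(230,120,350,240)),('t',(230,140,350,260))):
    c=dict(np.load(f'p2_{n}.npz'));im=c['image'][cr[1]:cr[3],cr[0]:cr[2],::-1];ims.append(cv2.resize(im,(400,400),interpolation=cv2.INTER_CUBIC))
cv2.imwrite('pics/p2.png',np.hstack(ims))"
```

```text
s green 57 [[0.0155, 0.0052, 0.0294], [0.0277, 0.0123, 0.0376], [0.0532, 0.0165, 0.0438]]
s dark 14 [[-0.0683, -0.0109, 0.0247], [-0.056, -0.0083, 0.0274], [-0.0484, -0.0072, 0.0293]]
s rod -0.18 76 [-0.184   0.0044  0.0928]
s rod -0.21 411 [-0.2121  0.0276  0.1476]
s rod -0.24 991 [-0.2374  0.0037  0.1443]
s rod -0.27 90 [-0.2707 -0.0069  0.0326]
t dark 22 [[-0.1414, -0.0154, 0.0049], [-0.1355, -0.0096, 0.0289], [-0.1294, -0.0028, 0.0341]]
12.7667 [ 0.5554 -0.0463  0.0793] [-3.1415 -0.      1.4703] 0.017590671199399104 [-0.1788  0.0187 -1.1649]
hook cab 0.007555153233201492 -0.012130845782101758 0.12587726061384266 84.24167970509981
```

View pics/p2.png

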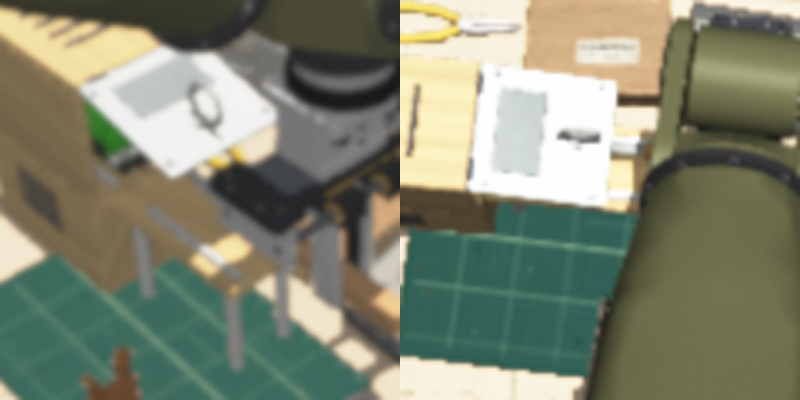

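The wagon is now past the mouth, with its green end at about (100,120) just inside. The hook reads x 7.6 mm, which puts the wagon's rear about 3 mm inside. I'll push 10 mm more, then withdraw and go up beside the eye.

>>> {"op": "jog_arm", "data": {
  "rows": [
    [[0.003, 0, 0], 0, 0.0],
    [[0.003, 0, 0], 0, 0.0],
    [[0.002, 0, 0], 0, 0.0],
    [[0.002, 0, 0], 0, 0.0],
    [[0, 0, 0], 0, 0.0],
    [[-0.005, 0, 0], 0, 0.0],
    [[-0.02, 0, 0], 0, 0.0],
    [[-0.025, 0, 0], 0, 0.0],
    [[-0.025, 0, 0], 0, 0.0],
    [[-0.025, 0, 0], 0, 0.0],
    [[-0.025, 0, 0], 0, 0.0],
    [[-0.02, 0, 0], 0, 0.0]
  ]
}}

```text
time_s: 13.77
ee_pos: [0.5414, -0.1827, 0.0794]
eef_rot: [3.141, 0.0, 1.47]
force: [0.3, 1.0, -1.5]
grip_width: 0.0178
grip_force: 60.0
```

>>> {"op": "jog_arm", "data": {
  "rows": [
    [[-0.018, 0, 0], 0, 0.0],
    [[0, 0.004, -0.01], 0, 0.0],
    [[0, 0.007, -0.016], 0, 0.0],
    [[0, 0.008, -0.016], 0, 0.0],
    [[0, 0.008, -0.016], 0, 0.0],
    [[0, 0.008, -0.016], 0, 0.0],
    [[0, 0.008, -0.0175], 0, 0.0],
    [[0, 0, 0], 0, 0.0]
  ]
}}

```text
time_s: 14.43
ee_pos: [0.5849, -0.203, 0.1746]
eef_rot: [3.136, 0.001, 1.471]
force: [0.4, -0.3, -0.1]
grip_width: 0.0175
grip_force: 60.0
```

```bash
cat > w.py <<'E'
import sys
from plan import *
np.set_printoptions(precision=4,suppress=True)
o=get_obs();p=np.array(o['ee_pos']);a=o['eef_rot'][2];h=p[:2]+L*np.array([np.cos(a),np.sin(a)])-M
print('t',o['time_s'],'hook cab',h@CX,h@CYv,p[2]+.0466,np.degrees(a),'F',np.array(o['force']))
n=sys.argv[1]
for k in 'st':
    c=dict(np.load(f"{n}_{k}.npz"));c["k1"]=float(c["k1"]);P=cloud(c).reshape(-1,3);C=c["image"].reshape(-1,3).astype(int)
    q=(P[:,:2]-M);u=np.c_[q@CX,q@CYv,P[:,2]]
    g=(C[:,1]>C[:,0]+50)&(C[:,1]>C[:,2]+50)&(u[:,2]>.11)&(u[:,2]<.16)&(u[:,0]>-.2)&(u[:,0]<.16)&(abs(u[:,1])<.03)
    if g.sum()>3:print(k,"green",g.sum(),np.percentile(u[g],[2,50,95],axis=0).round(4).tolist())
    sat=C.max(1)-C.min(1)
    m=(u[:,0]>-.112)&(u[:,0]<-.008)&(abs(u[:,1])<.05)&(u[:,2]>.08)&(u[:,2]<.25)&(sat<40)&(C.mean(1)>130);q=u[m]
    f=np.polyfit(q[:,0],q[:,2],1)
    for _ in range(6): r=abs(np.polyval(f,q[:,0])-q[:,2]);q=q[r<.006] if (r<.006).sum()>20 else q;f=np.polyfit(q[:,0],q[:,2],1)
    print(k,'flap slope',f,len(q),'angle',np.pi/2-np.arctan(f[0]))
    e=(u[:,0]>-.112)&(u[:,0]<-.06)&(abs(u[:,1])<.012)&(u[:,2]>np.polyval(f,u[:,0])+.012)&(u[:,2]<.25)
    if e.sum()>3:print(k,'eye',e.sum(),np.percentile(u[e],[2,50,98],axis=0).round(4).tolist())
    for lo in (-.15,-.18,-.21,-.24):
        hh=(abs(u[:,0]-lo)<.01)&(u[:,1]<.0)&(u[:,1]>-.09)&(u[:,2]>.09)&(u[:,2]<.25)
        if hh.sum()>3:print(k,"rod",lo,hh.sum(),np.median(u[hh],axis=0))
E
python3 look.py e1; python3 w.py e1
```

```text
t 14.5333 hook cab -0.14511517438973762 -0.05514356844956416 0.21731343048902693 84.25939899726482 F [-0.1266  0.0423 -0.7165]
s green 70 [[0.0252, -0.002, 0.1137], [0.0301, 0.0109, 0.1326], [0.0523, 0.0158, 0.1427]]
s flap slope [0.2277 0.218 ] 1149 angle 1.3469578508470357
s eye 48 [[-0.1044, -0.0022, 0.208], [-0.0938, 0.0011, 0.2246], [-0.0709, 0.0031, 0.2355]]
s rod -0.15 133 [-0.1463 -0.0278  0.219 ]
s rod -0.18 25 [-0.1796 -0.0545  0.2225]
s rod -0.21 28 [-0.2107 -0.0544  0.2233]
s rod -0.24 28 [-0.241  -0.0541  0.223 ]
t flap slope [0.2197 0.218 ] 1189 angle 1.3544954507911795
t eye 32 [[-0.1047, -0.0019, 0.2109], [-0.0896, 0.0011, 0.2294], [-0.0714, 0.0027, 0.2383]]
t rod -0.15 104 [-0.1456 -0.0295  0.219 ]
t rod -0.18 22 [-0.1798 -0.055   0.2224]
t rod -0.21 24 [-0.2104 -0.055   0.2222]
t rod -0.24 23 [-0.2387 -0.055   0.2224]
```

>>> {"op": "jog_arm", "data": {
  "rows": [
    [[0.012, 0, 0], 0, 0.0],
    [[0.012, 0, 0], 0, 0.0],
    [[0.012, 0, 0], 0, 0.0],
    [[0.012, 0, 0], 0, 0.0],
    [[0.009, 0, 0], 0, 0.0],
    [[0, 0, 0], 0, 0.0],
    [[0, -0.008, 0], 0, 0.0],
    [[0, -0.008, 0], 0, 0.0],
    [[0, -0.008, 0], 0, 0.0],
    [[0, -0.008, 0], 0, 0.0],
    [[0, -0.005, 0], 0, 0.0],
    [[0, 0, 0], 0, 0.0]
  ]
}}

```text
time_s: 15.53
ee_pos: [0.5509, -0.1426, 0.1712]
eef_rot: [3.141, 0.0, 1.47]
force: [-0.7, 0.2, -0.5]
grip_width: 0.0176
grip_force: 60.0
```

```bash
python3 look.py e2; python3 w.py e2; python3 -c "
from plan import *
ims=[]
for n,cr in (('s',(240,110,340,210)),('t',(240,140,340,240))):
    c=dict(np.load(f'e2_{n}.npz'));im=c['image'][cr[1]:cr[3],cr[0]:cr[2],::-1];ims.append(cv2.resize(im,(400,400),interpolation=cv2.INTER_CUBIC))
cv2.imwrite('pics/e2.png',np.hstack(ims))"
```

```text
t 15.6333 hook cab -0.08862884284891287 -0.018338492146110278 0.2177166701766686 84.21967970896587 F [-0.5529  0.0068 -1.1074]
s green 71 [[0.0257, -0.0027, 0.1133], [0.0307, 0.0111, 0.1327], [0.0518, 0.0159, 0.1431]]
s flap slope [0.223  0.2178] 1090 angle 1.3513950161251174
s eye 67 [[-0.1047, -0.0034, 0.2097], [-0.0901, 0.0011, 0.2213], [-0.0706, 0.0097, 0.2352]]
s rod -0.15 89 [-0.147  -0.0163  0.099 ]
s rod -0.18 27 [-0.1801 -0.0151  0.2198]
s rod -0.24 7 [-0.2452 -0.0086  0.213 ]
t flap slope [0.2139 0.2176] 1167 angle 1.3600806979999625
t eye 52 [[-0.1047, -0.0099, 0.2108], [-0.0889, 0.0011, 0.2241], [-0.0726, 0.0093, 0.2395]]
t rod -0.15 67 [-0.146  -0.017   0.1026]
t rod -0.18 21 [-0.1803 -0.0167  0.2212]
t rod -0.21 22 [-0.2097 -0.0168  0.2201]
t rod -0.24 38 [-0.241  -0.0163  0.2252]
```

View pics/e2.png

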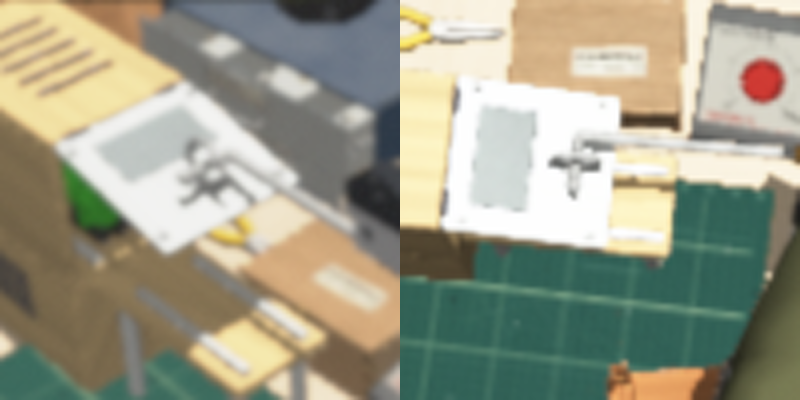

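The prong is through the ring; in the top view they cross at (575,160). Now I'll plan the closing arc with the prong leading the eye by its 10 mm of play.

```bash
cat > arc.py <<'E'
from plan import *
def eye(a): return np.array([-.004-.0205*np.cos(a)-.082*np.sin(a),.215+.0205*np.sin(a)-.082*np.cos(a)])
def tan(a): return -np.array([.0205*np.sin(a)-.082*np.cos(a),.0205*np.cos(a)+.082*np.sin(a)])/.0845
def pt(a,l): return eye(a)+l*tan(a)
seq=[(1.355,l) for l in (.003,.006,.009)]+[(a,.010) for a in np.linspace(1.355,.2,25)[1:]]+[(a,.0105) for a in np.linspace(.2,0,8)[1:]]
p=np.array([-.0886,.2177]);acc=p.copy();rows=[]
for a,l in seq:
    q=pt(a,l);d=((q-acc)*2000).round()/2000;acc+=d;rows.append([[round(d[0],4),0,round(-d[1],4)],0,0.0])
for i in range(0,len(rows),12):print(json.dumps(rows[i:i+12]))
print(acc,pt(0,.0105),eye(0))
E
python3 arc.py
```

```text
[[[0.0, 0, 0.003], 0, 0.0], [[-0.0, 0, 0.003], 0, 0.0], [[-0.0, 0, 0.003], 0, 0.0], [[0.0005, 0, 0.0055], 0, 0.0], [[0.0005, 0, 0.004], 0, 0.0], [[0.001, 0, 0.004], 0, 0.0], [[0.001, 0, 0.004], 0, 0.0], [[0.001, 0, 0.0035], 0, 0.0], [[0.0015, 0, 0.004], 0, 0.0], [[0.0015, 0, 0.004], 0, 0.0], [[0.002, 0, 0.0035], 0, 0.0], [[0.002, 0, 0.0035], 0, 0.0]]
[[[0.002, 0, 0.0035], 0, 0.0], [[0.002, 0, 0.0035], 0, 0.0], [[0.0025, 0, 0.0035], 0, 0.0], [[0.003, 0, 0.003], 0, 0.0], [[0.0025, 0, 0.003], 0, 0.0], [[0.003, 0, 0.003], 0, 0.0], [[0.003, 0, 0.0025], 0, 0.0], [[0.003, 0, 0.0025], 0, 0.0], [[0.0035, 0, 0.0025], 0, 0.0], [[0.0035, 0, 0.0025], 0, 0.0], [[0.0035, 0, 0.002], 0, 0.0], [[0.0035, 0, 0.002], 0, 0.0]]
[[[0.0035, 0, 0.002], 0, 0.0], [[0.004, 0, 0.0015], 0, 0.0], [[0.0035, 0, 0.0015], 0, 0.0], [[0.003, 0, 0.0005], 0, 0.0], [[0.0025, 0, 0.001], 0, 0.0], [[0.002, 0, 0.0005], 0, 0.0], [[0.0025, 0, 0.0005], 0, 0.0], [[0.0025, 0, 0.0005], 0, 0.0], [[0.0025, 0, 0.0005], 0, 0.0], [[0.0025, 0, 0.0], 0, 0.0]]
[-0.0141  0.1307] [-0.01431065  0.13045266] [-0.0245  0.133 ]
```

>>> {"op": "jog_arm", "data": {
  "rows": [
    [[0, 0, 0.003], 0, 0.0],
    [[0, 0, 0.003], 0, 0.0],
    [[0, 0, 0.003], 0, 0.0],
    [[0.0005, 0, 0.0055], 0, 0.0],
    [[0.0005, 0, 0.004], 0, 0.0],
    [[0.001, 0, 0.004], 0, 0.0],
    [[0.001, 0, 0.004], 0, 0.0],
    [[0.001, 0, 0.0035], 0, 0.0],
    [[0.0015, 0, 0.004], 0, 0.0],
    [[0.0015, 0, 0.004], 0, 0.0],
    [[0.002, 0, 0.0035], 0, 0.0],
    [[0.002, 0, 0.0035], 0, 0.0]
  ]
}}

```text
time_s: 16.63
ee_pos: [0.5528, -0.1313, 0.1255]
eef_rot: [3.142, 0.0, 1.47]
force: [0.6, -0.5, -0.6]
grip_width: 0.0176
grip_force: 60.0
```

```bash
python3 look.py f1; python3 w.py f1
```

```text
t 16.7333 hook cab -0.07711616570939614 -0.017886342685048608 0.1717941081559723 84.25371016416284 F [-0.3884 -0.867  -1.6023]
s green 12 [[0.0272, 0.0112, 0.1144], [0.037, 0.0145, 0.1266], [0.0416, 0.0166, 0.1375]]
s flap slope [0.7874 0.2193] 1265 angle 0.9038128518427037
s eye 71 [[-0.098, -0.0086, 0.167], [-0.0794, 0.0012, 0.1806], [-0.065, 0.0104, 0.1982]]
s rod -0.15 82 [-0.147  -0.0166  0.0992]
s rod -0.18 9 [-0.1739 -0.0146  0.1736]
t flap slope [0.7972 0.2212] 992 angle 0.8977664586057529
t eye 48 [[-0.0972, -0.0106, 0.1681], [-0.0796, 0.0007, 0.1872], [-0.0651, 0.0089, 0.2024]]
t rod -0.15 56 [-0.1464 -0.0165  0.102 ]
t rod -0.18 21 [-0.1804 -0.0169  0.1751]
t rod -0.21 21 [-0.2105 -0.0167  0.1741]
t rod -0.24 14 [-0.233  -0.0168  0.1824]
```

>>> {"op": "jog_arm", "data": {
  "rows": [
    [[0.002, 0, 0.0035], 0, 0.0],
    [[0.002, 0, 0.0035], 0, 0.0],
    [[0.0025, 0, 0.0035], 0, 0.0],
    [[0.003, 0, 0.003], 0, 0.0],
    [[0.0025, 0, 0.003], 0, 0.0],
    [[0.003, 0, 0.003], 0, 0.0],
    [[0.003, 0, 0.0025], 0, 0.0],
    [[0.003, 0, 0.0025], 0, 0.0],
    [[0.0035, 0, 0.0025], 0, 0.0],
    [[0.0035, 0, 0.0025], 0, 0.0],
    [[0.0035, 0, 0.002], 0, 0.0],
    [[0.0035, 0, 0.002], 0, 0.0]
  ]
}}

```text
time_s: 17.73
ee_pos: [0.5564, -0.0963, 0.0922]
eef_rot: [3.142, 0.0, 1.47]
force: [0.3, 0.2, -0.4]
grip_width: 0.0174
grip_force: 60.0
```

>>> {"op": "jog_arm", "data": {
  "rows": [
    [[0.0035, 0, 0.002], 0, 0.0],
    [[0.004, 0, 0.0015], 0, 0.0],
    [[0.0035, 0, 0.0015], 0, 0.0],
    [[0.003, 0, 0.0005], 0, 0.0],
    [[0.0025, 0, 0.001], 0, 0.0],
    [[0.002, 0, 0.0005], 0, 0.0],
    [[0.0025, 0, 0.0005], 0, 0.0],
    [[0.0025, 0, 0.0005], 0, 0.0]
  ]
}}

```text
time_s: 18.4
ee_pos: [0.5588, -0.0732, 0.0844]
eef_rot: [3.141, 0.0, 1.47]
force: [-0.6, -1.1, -0.0]
grip_width: 0.0175
grip_force: 60.0
```

```bash
cat > sh.py <<'E'
import sys
from plan import *
np.set_printoptions(precision=4,suppress=True)
o=get_obs();p=np.array(o['ee_pos']);a=o['eef_rot'][2];h=p[:2]+L*np.array([np.cos(a),np.sin(a)])-M
print('t',o['time_s'],'hook cab',h@CX,h@CYv,p[2]+.0466,np.degrees(a),'F',np.array(o['force']))
n=sys.argv[1]
for k in 'st':
    c=dict(np.load(f"{n}_{k}.npz"));c["k1"]=float(c["k1"]);P=cloud(c).reshape(-1,3);C=c["image"].reshape(-1,3).astype(int)
    q=(P[:,:2]-M);u=np.c_[q@CX,q@CYv,P[:,2]];sat=C.max(1)-C.min(1)
    m=(u[:,0]>-.05)&(u[:,0]<.005)&(abs(u[:,1])<.05)&(abs(u[:,1])>.025)&(u[:,2]>.11)&(u[:,2]<.205)&(sat<45);q=u[m]
    if len(q)>20:
        f=np.polyfit(q[:,2],q[:,0],1)
        for _ in range(4): r=abs(np.polyval(f,q[:,2])-q[:,0]);q=q[r<.005] if (r<.005).sum()>20 else q;f=np.polyfit(q[:,2],q[:,0],1)
        print(k,len(q),'flap ang',np.arctan(f[0]),'x at z .12,.2',np.polyval(f,[.12,.2]))
    for lo in (-.08,-.11,-.14,-.17):
        hh=(abs(u[:,0]-lo)<.012)&(u[:,1]<.0)&(u[:,1]>-.07)&(u[:,2]>.112)&(u[:,2]<.16)
        if hh.sum()>3:print(k,"rod",lo,hh.sum(),np.median(u[hh],axis=0))
E
python3 look.py f2; python3 sh.py f2
```

```text
t 18.5 hook cab -0.018645537797711935 -0.01808969807009351 0.1308874408221254 84.25234175686101 F [-0.2702 -0.075  -1.3827]
s 488 flap ang 0.035591619841367245 x at z .12,.2 [-0.008  -0.0052]
s rod -0.08 22 [-0.0812 -0.0163  0.1334]
s rod -0.11 6 [-0.1015 -0.0148  0.1322]
t 99 flap ang 0.03159906563211689 x at z .12,.2 [-0.0094 -0.0069]
t rod -0.08 21 [-0.078  -0.0173  0.1336]
t rod -0.11 24 [-0.1093 -0.0168  0.134 ]
t rod -0.14 25 [-0.1404 -0.0172  0.134 ]
t rod -0.17 20 [-0.1662 -0.0157  0.1377]
```

>>> {"op": "jog_arm", "data": {
  "rows": [
    [[0.0015, 0, 0], 0, 0.0],
    [[0.0015, 0, 0], 0, 0.0],
    [[0.001, 0, 0], 0, 0.0],
    [[0.001, 0, 0], 0, 0.0],
    [[0.001, 0, 0], 0, 0.0],
    [[0, 0, 0], 0, 0.0]
  ]
}}

```text
time_s: 19.0
ee_pos: [0.5594, -0.0689, 0.0845]
eef_rot: [3.141, 0.003, 1.47]
force: [0.6, -11.9, -1.7]
grip_width: 0.0174
grip_force: 60.0
```

```bash
python3 look.py f3; python3 sh.py f3
```

```text
t 19.1 hook cab -0.014558807979079984 -0.01850103043855511 0.13112327893610198 84.2116782274882 F [ -0.6866 -12.3751  -0.675 ]
s 469 flap ang -0.00976339068835626 x at z .12,.2 [-0.0038 -0.0046]
s rod -0.08 23 [-0.0795 -0.016   0.1321]
t 79 flap ang -0.011367910522399119 x at z .12,.2 [-0.0057 -0.0066]
t rod -0.08 22 [-0.0785 -0.0179  0.1325]
t rod -0.11 24 [-0.1093 -0.0164  0.1356]
t rod -0.14 26 [-0.1403 -0.0171  0.1346]
t rod -0.17 12 [-0.1631 -0.0167  0.1364]
```

The flap is shut, with a 12 N contact and an angle of about 0. I'll centre the prong in the ring, slide it out sideways and back away.

>>> {"op": "jog_arm", "data": {
  "rows": [
    [[-0.003, 0, 0], 0, 0.0],
    [[-0.003, 0, 0], 0, 0.0],
    [[-0.003, 0, -0.001], 0, 0.0],
    [[-0.002, 0, -0.001], 0, 0.0],
    [[0, 0, 0], 0, 0.0],
    [[0, 0.004, 0], 0, 0.0],
    [[0, 0.008, 0], 0, 0.0],
    [[0, 0.009, 0], 0, 0.0],
    [[0, 0.009, 0], 0, 0.0],
    [[0, 0.009, 0], 0, 0.0],
    [[0, 0.009, 0], 0, 0.0],
    [[0, 0, 0], 0, 0.0]
  ]
}}

```text
time_s: 20.1
ee_pos: [0.6074, -0.083, 0.086]
eef_rot: [3.141, -0.0, 1.47]
force: [-0.5, 0.6, -1.0]
grip_width: 0.0174
grip_force: 60.0
```

```bash
python3 look.py f4; python3 sh.py f4; python3 -c "
from plan import *
ims=[]
for n,cr in (('s',(240,120,340,220)),('t',(240,140,340,240))):
    c=dict(np.load(f'f4_{n}.npz'));im=c['image'][cr[1]:cr[3],cr[0]:cr[2],::-1];ims.append(cv2.resize(im,(400,400),interpolation=cv2.INTER_CUBIC))
cv2.imwrite('pics/f4.png',np.hstack(ims))"
```

```text
t 20.2 hook cab -0.023759900878670814 -0.06618629201472404 0.13252970167454176 84.24773288646197 F [-0.3968 -0.0274 -0.8484]
s 471 flap ang -0.004436555736913818 x at z .12,.2 [-0.0041 -0.0045]
s rod -0.08 21 [-0.078  -0.0652  0.1348]
s rod -0.11 25 [-0.1092 -0.0646  0.1342]
t 48 flap ang -0.009050206182426029 x at z .12,.2 [-0.0059 -0.0066]
t rod -0.08 23 [-0.0819 -0.0645  0.1349]
t rod -0.11 26 [-0.1106 -0.0642  0.136 ]
t rod -0.14 20 [-0.1391 -0.0651  0.1361]
t rod -0.17 25 [-0.168  -0.0644  0.1385]
```

View pics/f4.png

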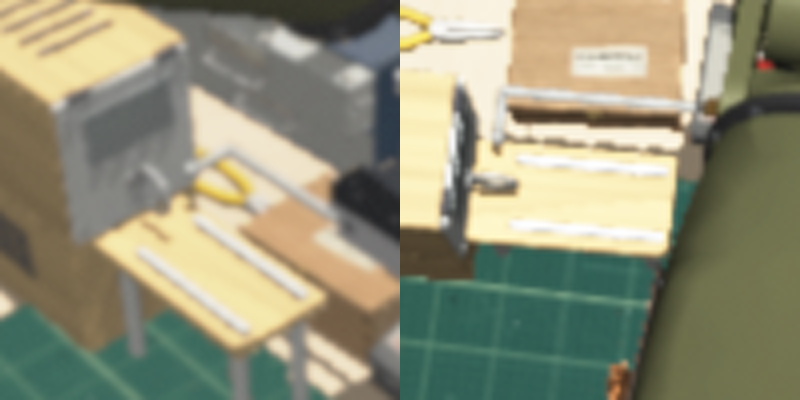

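The flap hangs shut, and in the top view the prong's ball at (500,145) is clear of the ring at (495,180). Next I'll back off and return to the cradle.

```bash
python3 - <<'E'
from plan import *
a=get_obs();p=np.array(a['ee_pos']);b=p[:2]-.146*CX
plan([(b[0],b[1],p[2],84.2,7),(.43,-.215,.0864,90,8),(.4272,-.0764,.0794,93.83,7)],0.0)
E
```

```text
[[[-0.0209, -0.0, 0.0], 0.0, 0.0], [[-0.0208, -0.0, 0.0], 0.0, 0.0], [[-0.0209, -0.0, 0.0], 0.0, 0.0], [[-0.0208, -0.0, 0.0], 0.0, 0.0], [[-0.0209, -0.0, 0.0], 0.0, 0.0], [[-0.0208, -0.0001, 0.0], 0.0, 0.0], [[-0.0209, -0.0, 0.0], 0.0, 0.0], [[-0.0004, -0.0202, -0.0001], -0.7, 0.0], [[-0.0001, -0.0202, -0.0001], -0.7, 0.0], [[0.0001, -0.0202, -0.0], -0.7, 0.0], [[0.0004, -0.0202, -0.0001], -0.7, 0.0], [[0.0006, -0.0202, -0.0], -0.7, 0.0]]
[[[0.0008, -0.0203, -0.0001], -0.8, 0.0], [[0.0011, -0.0202, -0.0], -0.7, 0.0], [[0.0014, -0.0202, -0.0001], -0.8, 0.0], [[0.0198, -0.0004, 0.001], -0.5, 0.0], [[0.0198, -0.0002, 0.001], -0.5, 0.0], [[0.0198, -0.0, 0.001], -0.6, 0.0], [[0.0198, 0.0002, 0.001], -0.5, 0.0], [[0.0198, 0.0003, 0.001], -0.6, 0.0], [[0.0198, 0.0005, 0.001], -0.5, 0.0], [[0.0198, 0.0007, 0.001], -0.6, 0.0]]
end [ 0.4272 -0.0764  0.0794] 93.85
```

>>> {"op": "jog_arm", "data": {
  "rows": [
    [[-0.021, 0, 0], 0, 0.0],
    [[-0.021, 0, 0], 0, 0.0],
    [[-0.021, 0, 0], 0, 0.0],
    [[-0.021, 0, 0], 0, 0.0],
    [[-0.021, 0, 0], 0, 0.0],
    [[-0.0205, 0, 0], 0, 0.0],
    [[-0.0205, 0, 0], 0, 0.0],
    [[-0.0005, -0.02, 0], -0.7, 0.0],
    [[0, -0.02, 0], -0.7, 0.0],
    [[0, -0.02, 0], -0.7, 0.0],
    [[0.0005, -0.02, 0], -0.7, 0.0],
    [[0.0005, -0.02, 0], -0.7, 0.0]
  ]
}}

```text
time_s: 21.2
ee_pos: [0.4903, -0.2199, 0.0863]
eef_rot: [-3.142, -0.0, 1.532]
force: [-0.6, -0.0, -0.3]
grip_width: 0.0176
grip_force: 60.0
```

>>> {"op": "jog_arm", "data": {
  "rows": [
    [[0.001, -0.0205, 0], -0.8, 0.0],
    [[0.001, -0.0205, 0], -0.7, 0.0],
    [[0.0015, -0.0205, 0], -0.8, 0.0],
    [[0.02, -0.0005, 0.001], -0.5, 0.0],
    [[0.02, 0, 0.001], -0.5, 0.0],
    [[0.02, 0, 0.001], -0.6, 0.0],
    [[0.02, 0, 0.001], -0.5, 0.0],
    [[0.02, 0.0005, 0.001], -0.6, 0.0],
    [[0.0195, 0.0005, 0.001], -0.5, 0.0],
    [[0.0195, 0.0005, 0.001], -0.6, 0.0],
    [[0, 0, 0], 0, 0.0]
  ]
}}

```text
time_s: 22.12
ee_pos: [0.4267, -0.0738, 0.0793]
eef_rot: [-3.141, -0.0, 1.64]
force: [0.1, -0.5, -0.1]
grip_width: 0.0174
grip_force: 60.0
```

```bash
python3 look.py c1; python3 - <<'E'
from plan import *
np.set_printoptions(precision=4,suppress=True)
o=get_obs();print(o['time_s'],np.array(o['ee_pos']),np.degrees(o['eef_rot'][2]))
for k in 'st':
    c=dict(np.load(f'c1_{k}.npz'));c['k1']=float(c['k1']);P=cloud(c).reshape(-1,3);x,y,z=P.T
    for yy in (.01,.03,.05,.08,.11,.13):
        m=(x>.40)&(x<.44)&(abs(y-yy)<.008)&(z>.1)&(z<.15);print(k,yy,m.sum(),np.median(P[m],axis=0) if m.any() else '')
    m=(x>.365)&(x<.402)&(y>.125)&(y<.16)&(z>.1)&(z<.15);q=P[m];f=np.polyfit(q[:,0],q[:,2],1);print(k,'prong tilt',np.degrees(np.arctan(f[0])),np.median(q,axis=0))
plan([(.4272,-.0764,.0064,93.83,10)],0.0)
E
```

```text
22.2167 [ 0.4272 -0.0759  0.0795] 93.90351612281727
s 0.01 0 
s 0.03 0 
s 0.05 5 [0.4161 0.0563 0.129 ]
s 0.08 20 [0.4132 0.0798 0.1285]
s 0.11 20 [0.4119 0.1098 0.128 ]
s 0.13 20 [0.4104 0.1296 0.1289]
s prong tilt -0.4732434470480221 [0.3855 0.1449 0.1283]
t 0.01 18 [0.4204 0.0078 0.1299]
t 0.03 15 [0.4183 0.03   0.127 ]
t 0.05 17 [0.416  0.052  0.1291]
t 0.08 15 [0.4158 0.08   0.1291]
t 0.11 16 [0.4134 0.1089 0.1282]
t 0.13 16 [0.4112 0.1301 0.1288]
t prong tilt 3.1820068751432875 [0.3867 0.1433 0.1291]
[[[-0.0001, -0.0, 0.0073], 0.0, 0.0], [[-0.0, -0.0, 0.0073], 0.0, 0.0], [[-0.0001, -0.0, 0.0073], 0.0, 0.0], [[-0.0, -0.0, 0.0073], 0.0, 0.0], [[-0.0001, -0.0, 0.0073], 0.0, 0.0], [[-0.0, -0.0, 0.0073], 0.0, 0.0], [[-0.0001, -0.0, 0.0073], 0.0, 0.0], [[-0.0, -0.0, 0.0073], 0.0, 0.0], [[-0.0001, -0.0, 0.0074], 0.0, 0.0], [[-0.0, -0.0001, 0.0073], 0.1, 0.0]]
end [ 0.4272 -0.0764  0.0064] 93.8
```

>>> {"op": "jog_arm", "data": {
  "rows": [
    [[-0.001, 0, 0.01], 0, 0.0],
    [[0, 0, 0.01], 0, 0.0],
    [[0, 0, 0.01], 0, 0.0],
    [[0, 0, 0.01], 0, 0.0],
    [[0, 0, 0.008], 0, 0.0],
    [[0, 0, 0.007], 0, 0.0],
    [[0, 0, 0.006], 0, 0.0],
    [[0, 0, 0.005], 0, 0.0],
    [[0, 0, 0.004], 0, 0.0],
    [[0, 0, 0.002], 0, 0.0],
    [[0, 0, 0.001], 0, 0.0],
    [[0, 0, 0], 0, 0.0]
  ]
}}

```text
time_s: 23.22
ee_pos: [0.4275, -0.0771, 0.0065]
eef_rot: [3.141, 0.0, 1.638]
force: [0.1, 0.0, 0.3]
grip_width: 0.0174
grip_force: 60.0
```

>>> {"op": "jog_arm", "data": {
  "rows": [
    [[0, 0, 0], 0, 0.019],
    [[0, 0, 0], 0, 0.021],
    [[0, 0, 0], 0, 0.025],
    [[0, 0, 0], 0, 0.035],
    [[0, 0, 0], 0, 0.05],
    [[0, 0, 0], 0, 0.05],
    [[0, 0, 0], 0, 0.05]
  ],
  "squeeze": 5
}}

```text
time_s: 23.8
ee_pos: [0.4274, -0.0771, 0.0064]
eef_rot: [3.142, 0.0, 1.638]
force: [0.5, -0.2, 0.8]
grip_width: 0.048
grip_force: 0.0
```

```bash
python3 look.py c2; python3 tilt.py g4 c2; python3 -c "
from station import *
o=get_obs();print(o['time_s'],o['grip_width'],o['ee_pos'],o['force'])"
```

```text
g4 s 41 tilt deg 0.3 ymed 0.14219219773088687 xmin 0.37217140146200767
g4 t 35 tilt deg -4.9 ymed 0.14229939709282627 xmin 0.37388315295471286
c2 s 41 tilt deg 2.0 ymed 0.141799074933864 xmin 0.3731327344565472
c2 t 32 tilt deg -8.4 ymed 0.14230529033707692 xmin 0.37350656462167464
23.9 0.04979688037286008 [ 0.42735922 -0.07713861  0.00634627] [-0.46335707  0.5687605   0.16179281]
```

>>> {"op": "jog_arm", "data": {
  "rows": [
    [[0, 0, -0.008], 0, 0.05],
    [[0, 0, -0.012], 0, 0.05],
    [[0, 0, -0.015], 0, 0.05],
    [[0, 0, -0.02], 0, 0.05],
    [[0, 0, -0.025], 0, 0.05],
    [[0, 0, -0.025], 0, 0.05],
    [[0, 0, -0.025], 0, 0.05],
    [[0, 0, -0.025], 0, 0.05],
    [[-0.01, 0, -0.025], 0, 0.05],
    [[-0.02, 0, -0.01], 0, 0.05],
    [[-0.02, 0, 0], 0, 0.05],
    [[0, 0, 0], 0, 0.05]
  ]
}}

```text
time_s: 24.9
ee_pos: [0.4309, -0.1291, 0.1975]
eef_rot: [3.14, 0.001, 1.636]
force: [0.1, 0.9, -0.9]
grip_width: 0.05
grip_force: 0.0
```

```bash
python3 look.py z glue_bottle paint_tin pliers screwdriver track_rubber spare_car pole prong; python3 tilt.py g3 z; python3 sh.py z; python3 pp.py z; python3 -c "
from plan import *
ims=[]
for n,cr in (('s',(200,110,400,310)),('t',(230,130,400,300))):
    c=dict(np.load(f'z_{n}.npz'));im=c['image'][cr[1]:cr[3],cr[0]:cr[2],::-1];ims.append(cv2.resize(im,(400,400),interpolation=cv2.INTER_CUBIC))
cv2.imwrite('pics/z.png',np.hstack(ims))"
```

```text
glue_bottle 0.8 [423.2 253. ] [ 0.6488 -0.2546  0.0203]
glue_bottle 0.32 [277.9 194.2] [0.569  0.1659 0.0236]
paint_tin 0.52 [339.3 247.3] [ 0.5276 -0.0923  0.0265]
pliers 0.47 [300.5 171. ] [ 0.3808 -0.1244  0.3663]
screwdriver 0.47 [408.1 270.8] [ 0.5961 -0.2482 -0.0018]
track_rubber 0.77 [352.4 259.4] [ 0.5243 -0.1352  0.0179]
spare_car 0.61 [359.2 306.1] [ 0.4353 -0.2222  0.0148]
pole 0.75 [307.5 258.4] [ 0.431  -0.0777  0.0638]
prong 0.73 [234.1 224.6] [0.3966 0.1423 0.0518]
prong 0.26 [299.8 174. ] [ 0.3745 -0.1289  0.3664]
glue_bottle 0.61 [395.  158.6] [ 0.6544 -0.2412  0.0566]
paint_tin 0.44 [344.3 200. ] [ 0.5362 -0.0882  0.0272]
pliers 0.47 [244.2 145.7] [0.7173 0.2183 0.0067]
screwdriver 0.59 [398.6 181.3] [ 0.5967 -0.2573  0.0033]
spare_car 0.75 [264.6 185.5] [0.5632 0.1421 0.1234]
pole 0.57 [338.  235.4] [ 0.3654 -0.0473  0.5493]
prong 0.89 [265.8 244.3] [0.4033 0.1449 0.0542]
prong 0.24 [255.9 189.4] [0.5417 0.1608 0.1718]
g3 s 45 tilt deg -2.0 ymed 0.1414990976591387 xmin 0.3705405377534032
g3 t 33 tilt deg -0.5 ymed 0.14202419245688974 xmin 0.3706336093997713
z s 43 
[... 655 characters left out ...]
3748, 0.1378, 0.0525], [0.3884, 0.1422, 0.0567], [0.4024, 0.1457, 0.0623]]
0.03 [0.4185 0.0299 0.057 ]
0.09 [0.415  0.0899 0.0564]
0.12 [0.4132 0.1188 0.0566]pp.py:9: RuntimeWarning: Mean of empty slice.
  m=(x>.405)&(x<.445)&(y>-.142)&(y<-.127)&(z>.05)&(z<.068);print('rear',P[m].mean(0),P[m].min(0),P[m].max(0))
  ret = um.true_divide(
Traceback (most recent call last):
  File "pp.py", line 9, in <module>
    m=(x>.405)&(x<.445)&(y>-.142)&(y<-.127)&(z>.05)&(z<.068);print('rear',P[m].mean(0),P[m].min(0),P[m].max(0))
                                                                                       ~~~~~~~~^^^
ValueError: zero-size array to reduction operation minimum which has no identity
```

View pics/z.png

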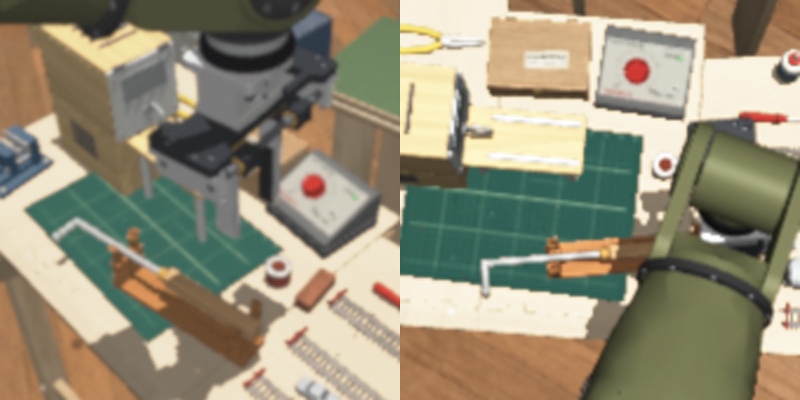

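The pole lies level in its cradle as before, with the prong at (55–85, 225 px). The flap is shut, the deck is empty, and the bystanders are where they were. The arm is clear, so I'm handing in.

```bash
python3 -c "
from station import *
print(hand_in())"
```

```text
the job is handed in; nothing more can be done
None
```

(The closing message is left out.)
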